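# Slide the stray bottle home into its rack lane

### The arm

A 6-joint arm with a two-finger parallel gripper is mounted at the origin on the work surface. World frame = base frame: x ahead of the robot, y to its left, z up, the work surface at z = 0. Lengths are in m, angles in degrees, forces in N, time in s.
With the tool pointing down it reaches from about 0.4 to 0.825 m from the base axis. Payload 7 kg.
Tool frame: the origin (TCP) lies midway between the tips of the shut fingers; the grasp point (between the pads) lies r.grasp_offset behind it (r.grasp_offset is the distance from the TCP to the grasp point, in m); x points along the fingers, z is the direction in which the jaws open and shut, and the axes are right-handed (so a half turn about x gives the same grasp; the last joint's range is limited). The gripper opens to 88 mm and grips with 3 to 60 N. Pads are 19 mm wide; open, the fingers measure 130 mm over their backs; the gripper's body (78 mm by 193 mm) begins 47 mm behind the grasp point.
Start: joints at [-56.66, 20.546, 0.682, 0, -70.136, -16.507], TCP at [0.195, -0.646, 0.227] pointing down, gripper open.
Joint ranges: [-176.03, 176.03], [-82.01, 121.73], [-58.28, 71.71], [-173.87, 95.51], [-174.79, -0.11], [-173.66, 173.66]. Speed limits (degrees/s): [136.94, 136.94, 172.46, 180, 180, 180].

### API

Orientations are given as [roll, pitch, yaw] about the fixed x, y, z axes, in that order (R = Rz(yaw) Ry(pitch) Rx(roll)).
In Python, from plant import readout, vision, close_job, r gives the robot as it stands.
- The arm moves only by the shell command python3 -m handwheel 'ROWS' [OPENING] [FORCE]. ROWS is JSON, a list that holds one entry, the list of rows, each a list of 4 numbers: the shift along the world's x, y, z in units of 40 mm (1.0 is 40 mm), then the turn about the world's z in units of 5 degrees (1.0 is 5 degrees). In form: [[[tx, ty, tz, roll], ...]]. A call has 1 to 8 rows; each row shifts and turns the pose as measured when the row begins; what a row does not reach is not made up. A row lasts 1/10 s, in which the tool goes at most 50 mm and 8.59 degrees, less where a joint would pass 70% of its speed; a pose out of reach is approached as far as the arm can. A call is refused whole if a number of a shift passes 1 or a number of a turn 1, either way. A call with a gripper value outside its range is refused whole. OPENING is the finger opening in mm, from 0 to 87.6, set as the call begins (- or left out, the last holds). The fingers move at their own pace and stop on an object; FORCE is the grip in N (left out, the last holds). Time passes only in rows, so rows that do not move let the fingers close. It gives the time, the measured TCP pose, the force and the opening at its end, in the units of the state.
- readout.get_state(): the state, without advancing time (a new reading comes with each control period).
- vision.capture(name): name is "scene" or "top" or "wrist"; returns the picture (400x640x3 uint8, blue, green, red); there is no depth.
- vision.get_calibration(name): a dict with "intrinsics" (3x3 intrinsics, pixels), "dist" ([k1, k2, p1, p2, k3] as OpenCV has them; the pictures are not rectified), "pose" (4x4, takes a point from camera to world coordinates). Camera axes: x right, y up, looking along -z (the intrinsics and any distortion apply to the point x, -y, -z); pixel columns grow to the right and rows downward; lengths in m; the calibration is good to about 2 mm. A picture is of the moment at which its call begins: read the wrist's pose just before it. get_calibration takes no time and is no camera call; for the wrist camera it gives the pose at the moment of the call.
- close_job(): hands the job in, once; it reports no verdict.
The state is a dict: "time_s": time; "joints": joint angles; "qd": joint speeds; "joint_torque": joint torques, N m; "tcp_pos": TCP position; "eef_rot": TCP orientation; "contact_force": force on the tool from outside, world axes, zero at the start; "moment": the same for the moment, N m; "gripper_width": finger opening in m.
Only numpy, scipy, OpenCV 4.12 (cv2) and the standard library are available. Lean on these libraries where they do the work, as an engineer would, in place of code of your own. Each camera call takes 0.05 s, during which the arm holds its last target.

### The job

Push the tall amber bottle with the green lid dot across the bench into the empty, green-marked lane of the bottle rack until it stands upright against the back rail. Push it low on its body so that it slides without tipping and never leaves the bench, leave the other jars and the carton where they are, and move the hand clear at the end.

Things in the scene. Friction and masses are not known exactly. Their poses are not given: they have to be found in the camera images.
- bottle: Tall narrow closed bottle, loose and standing on the bench: amber glass cylinder 48 mm in diameter up to about 127 mm, a narrow neck, a white screw cap and a green dot on the lid; 165 mm tall overall, 0.2 to 0.45 kg. Origin at the centre of its underside, z up its axis. Round: yaw means nothing. Pushed higher than about 30 mm it may tip.
- spot: Thin green square lying on the bench (46 x 58 mm, no obstacle) that marks the empty lane. Its origin is where the centre of the bottle's underside stands when home in mid lane, 1 mm short of touching the back rail. Its x axis points into the lane, towards the back rail; y is across the lane, z up.
- rack: Low aluminium rack fixed to the bench, no floor: three lanes open towards the robot (76 mm apart, 72 mm clear between 4 mm walls 30 mm high); back rail 45 mm high. Turned up to 12 degrees. Origin on the bench at the middle lane's home point; x points into the lanes, y across (others at y = +-76 mm), z up. Rail's inner face at x = +25 mm, lane mouths at x = -37 mm.
- jar_a: Short amber jar with a plain white cap, 44 mm in diameter, 62 mm tall, loose, standing in a lane of the rack. Origin at the centre of its underside. To be left alone.
- jar_b: Another short amber jar with a plain white cap, same size, loose, in another lane. Origin at the centre of its underside. To be left alone.
- carton: Small brown cardboard carton 75 x 55 x 60 mm high, loose on the bench to the left (+y). Origin at the centre of its underside. To be left alone.
- blue_jar: Squat blue jar with a white cap, 56 mm in diameter, 70 mm tall, loose on the bench to the right (-y). Origin at the centre of its underside. To be left alone.
There are look-alikes about, which are no part of the job. Leave any red or yellow look-alike of the bottle alone.

How it is judged:
By the outcome, as a careful person would: the job done as asked, in the order asked, and still so for the second after the job is handed in, with the robot touching nothing.
It also fails if it takes over 58 s, if anything falls off the work surface, if the arm or the gripper's body presses on something with over 40 N, if the wrist force passes 120 N, or if a joint passes its speed limit or range.

## Working session

There is one attempt and no reset: what is moved stays moved. The work goes in short steps, Python scripts to look and compute and a shell command to move; the robot and the scene stay as the last step left them, time stands still between calls to the robot, and variables do not carry over. Pictures are saved under pics/ and viewed, and the job is handed in when it is done.

```bash
mkdir -p pics; ls
python3 - <<'E'
from plant import readout, vision, r
import cv2
s=readout.get_state(); print(s)
print(r.grasp_offset)
for n in("scene","top"):
    cv2.imwrite(f"pics/{n}0.png",vision.capture(n)); c=vision.get_calibration(n); print(n,c)
E
```

```text
pics
{'time_s': 0.0, 'joints': array([-5.66606546e+01,  2.05899535e+01,  6.35117039e-01, -2.03620659e-02,
       -7.01354403e+01, -1.65062540e+01]), 'qd': array([ 0.02710536, -0.02527754, -0.08885884, -0.02147991,  0.09000084,
        0.08803137]), 'joint_torque': array([-6.36197856e-04, -5.82710767e+01,  2.93057996e+01,  6.99732274e+00,
        6.82371654e-03, -1.44211845e-04]), 'tcp_pos': array([ 0.19530336, -0.64562976,  0.22564885]), 'eef_rot': array([  4.53636335,  89.90771556, 111.36252064]), 'contact_force': array([ 0.00442647, -0.10105   ,  0.36746537]), 'moment': array([ 0.03230738, -0.01453514, -0.0378978 ]), 'gripper_width': 0.08737731527248607}
0.0188
scene {'intrinsics': array([[473.62353958,   0.        , 314.54640582],
       [  0.        , 473.62353958, 198.4283163 ],
       [  0.        ,   0.        ,   1.        ]]), 'dist': array([-0.14484731,  0.        ,  0.        ,  0.        ,  0.        ]), 'pose': array([[-0.24766446, -0.69448765,  0.67553625,  1.28107023],
       [ 0.96866901, -0.1908205 ,  0.15895876,  0.15622213],
       [ 0.01851127,  0.69373946,  0.71998812,  0.80214237],
       [ 0.        ,  0.        ,  0.        ,  1.        ]])}
top {'intrinsics': array([[431.10802532,   0.        , 318.22417155],
       [  0.        , 431.10802532, 199.53009157],
       [  0.        ,   0.        ,   1.        ]]), 'dist': array([-0.00942638,  0.        ,  0.        ,  0.        ,  0.        ]), 'pose': array([[-0.00801912,  0.99755248, -0.06946036,  0.49687371],
       [-0.99980379, -0.00674025,  0.01862636,  0.01114988],
       [ 0.01811259,  0.0695961 ,  0.99741081,  0.92563297],
       [ 0.        ,  0.        ,  0.        ,  1.        ]])}
```

View pics/scene0.png

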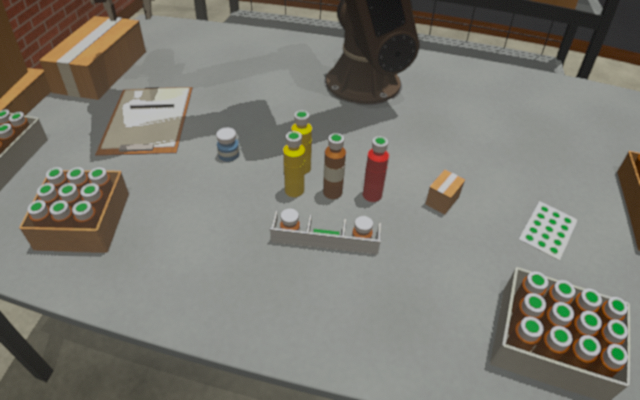

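View pics/top0.png

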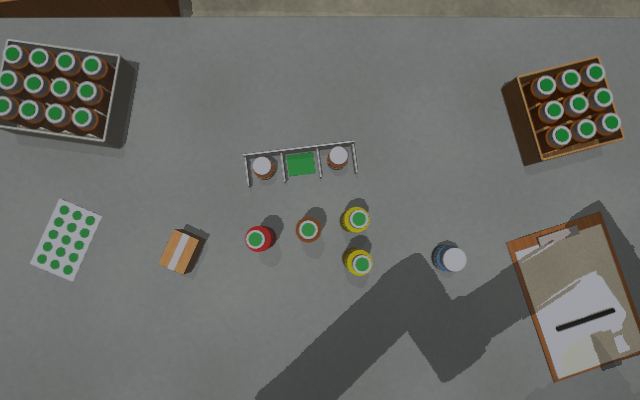

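Top view: the amber bottle with the green dot is at (308,230). It could be mistaken for the red bottle (258,238), the yellow bottles (357,218) and (359,263), or the boxed amber bottles in the crates, around (50,80) and (575,105). The green spot is at (300,163) in the middle lane, with jars at (262,165) and (338,157). I choose (308,230) and will check it in a crop while measuring.

```bash
cat > h.py <<'E'
import numpy as np, cv2
from plant import vision
def ray(name,uv,z,c=None):
    c=c or vision.get_calibration(name)
    K,d,T=np.array(c["intrinsics"]),np.array(c["dist"]),np.array(c["pose"])
    p=cv2.undistortPoints(np.array(uv,float).reshape(-1,1,2),K,d).reshape(-1,2)
    D=np.c_[p[:,0],-p[:,1],-np.ones(len(p))]@T[:3,:3].T
    o=T[:3,3]; return o+D*((z-o[2])/D[:,2])[:,None]
def green(im):
    h=cv2.cvtColor(im,cv2.COLOR_BGR2HSV)
    return cv2.inRange(h,(50,120,60),(80,255,255))
def blobs(m,amin=15):
    n,l,s,c=cv2.connectedComponentsWithStats(m)
    return [(c[i].round(1),s[i,4]) for i in range(1,n) if s[i,4]>=amin]
E
python3 - <<'E'
from h import *
t=cv2.imread("pics/top0.png");s=cv2.imread("pics/scene0.png")
for c,a in blobs(green(t)):
    if 230<c[0]<380 and c[1]>120: print("top",c,a,ray("top",[c],.165)[0].round(4),ray("top",[c],0)[0].round(4))
for c,a in blobs(green(s)):
    if 270<c[0]<400 and c[1]>100: print("scene",c,a,ray("scene",[c],.165)[0].round(4),ray("scene",[c],0)[0].round(4))
m=green(t);m[:,:270]=0;m[:,330:]=0;m[190:]=0;m[:130]=0
ct=max(cv2.findContours(m,0,2)[0],key=cv2.contourArea)[:,0]
w=ray("top",ct,0)[:,:2].astype(np.float32)*1000
print(cv2.minAreaRect(w))
# rail: top front/back corners by pixel from view
for uv in [(246,156),(354,143)]: print("rail",ray("top",[uv],.045)[0].round(4))
for uv in [(249,185),(286,182),(321,178),(356,172)]: print("wall end",ray("top",[uv],.03)[0].round(4))
for n,uv in [("jar",(262,166)),("jar",(338,156))]: print(n,ray("top",[uv],.062)[0].round(4))
a=cv2.resize(t[130:290,230:390],(480,480),interpolation=2)
b=cv2.resize(s[100:260,260:410][:,:],(450,480),interpolation=2)[:, :320]
cv2.imwrite("pics/crop.png",np.hstack([a,b]))
E
```

```text
top [300.3 163.7] 538 [0.6139 0.0283 0.165 ] [0.6393 0.032  0.    ]
top [358.6 218.5] 122 [ 0.5158 -0.0741  0.165 ] [ 0.5199 -0.0926  0.    ]
top [307.9 229.3] 128 [0.4975 0.0155 0.165 ] [0.4976 0.0165 0.    ]
top [254.7 238.9] 131 [0.4814 0.1089 0.165 ] [0.478  0.1301 0.    ]
top [361.6 264.1] 128 [ 0.4358 -0.0783  0.165 ] [ 0.4225 -0.0976  0.    ]
scene [301.2 114.2] 24 [ 0.4345 -0.0793  0.165 ] [ 0.2153 -0.1402  0.    ]
scene [293.4 135.5] 30 [ 0.5135 -0.0747  0.165 ] [ 0.3148 -0.1345  0.    ]
scene [335.9 137.3] 35 [0.4949 0.0146 0.165 ] [ 0.2913 -0.022   0.    ]
scene [379.9 140.7] 29 [0.4802 0.1079 0.165 ] [0.2728 0.0953 0.    ]
scene [326.3 231.4] 53 [0.7556 0.0553 0.165 ] [0.6195 0.0292 0.    ]
((639.341064453125, 31.889259338378906), (44.947898864746094, 55.88127517700195), 6.88887357711792)
rail [0.649  0.1426 0.045 ]
rail [ 0.675  -0.0803  0.045 ]
wall end [0.5905 0.1383 0.03  ]
wall end [0.5964 0.0614 0.03  ]
wall end [ 0.6043 -0.0117  0.03  ]
wall end [ 0.6165 -0.0852  0.03  ]
jar [0.6255 0.1078 0.062 ]
jar [ 0.6451 -0.0457  0.062 ]
```

View pics/crop.png

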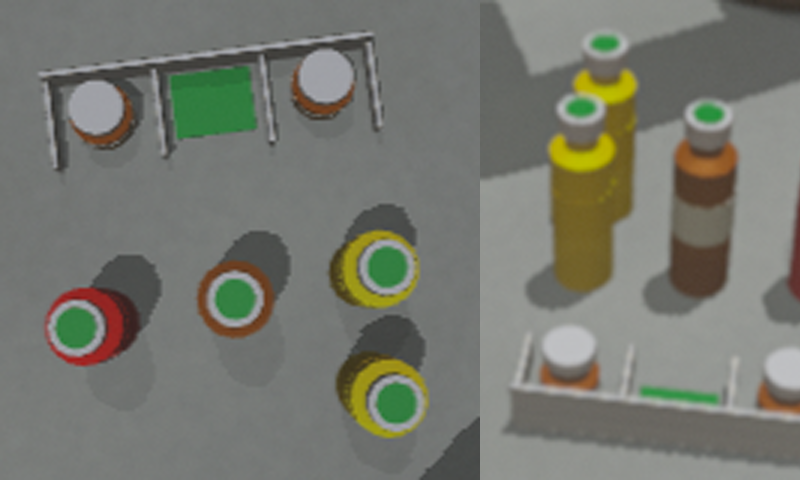

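The crop confirms it: the amber bottle has a green dot and stands directly in front of the green-marked middle lane. The bottle is at about (0.497, 0.0155). Home is at about (0.639, 0.032), with the lane's x axis at about +6.8°. With the tool vertical, the gripper body would overhang a low fingertip and hit the tall bottle, so I'll check the hand's shape first.

Run:
```python
from plant import readout, vision
import cv2
cv2.imwrite("pics/wrist0.png",vision.capture("wrist")); c=vision.get_calibration("wrist"); print(c)
from scipy.spatial.transform import Rotation as R
s=readout.get_state();print(R.from_euler("xyz",s["eef_rot"],degrees=True).as_matrix().round(3),s["tcp_pos"])
```

```text
{'intrinsics': array([[300.75492199,   0.        , 320.6332943 ],
       [  0.        , 300.75492199, 199.63209283],
       [  0.        ,   0.        ,   1.        ]]), 'dist': array([-0.05118057,  0.        ,  0.        ,  0.        ,  0.        ]), 'pose': array([[-0.29067547, -0.9256722 , -0.24215441,  0.13135257],
       [ 0.95682066, -0.28083873, -0.07499219, -0.66543111],
       [ 0.00141185, -0.25349673,  0.96733521,  0.38459306],
       [ 0.        ,  0.        ,  0.        ,  1.        ]])}
[[-0.    -0.957 -0.29 ]
 [ 0.001 -0.29   0.957]
 [-1.     0.     0.001]] [ 0.19531818 -0.64572007  0.22583577]
```

View pics/wrist0.png

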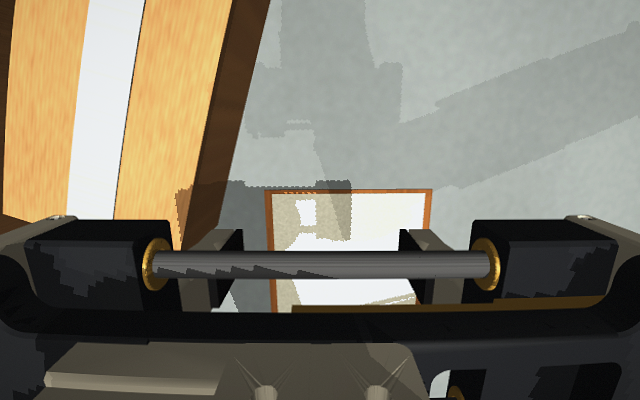

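The wrist view shows wide jaw carriages around the fingers and nothing near the tool. I'll lift, then carry the hand towards the centre at a safe height.

```bash
python3 -m handwheel '[[[0,0,1,0],[0,0,1,0],[0,0,1,0],[0.3,0.4,0.5,0],[0.7,0.9,0,0],[0.7,0.9,0,0],[0.7,0.9,0,0],[0.7,0.9,0,0]]]' 12 20; python3 -m handwheel '[[[0.7,0.9,0,0],[0.7,0.9,0,0],[0.7,0.9,0,0],[0.7,0.9,0,0],[0.7,0.9,0,0],[0.7,0.9,0,0],[0.7,0.9,0,0],[0,0,0,0]]]'
```

```text
time_s: 0.95
tcp_pos: [0.3178, -0.4817, 0.3653]
eef_rot: [10.9, 89.4, 117.2]
contact_force: [2.1, -1.3, -0.3]
gripper_width: 0.0292
time_s: 1.75
tcp_pos: [0.5211, -0.2133, 0.3642]
eef_rot: [7.7, 89.3, 114.2]
contact_force: [0.4, -1.1, -0.1]
gripper_width: 0.012
```

Run:
```python
from plant import vision
import cv2
im=vision.capture("scene")
cv2.imwrite("pics/scene1.png",cv2.resize(im[0:260,120:450],(762,600),interpolation=2))
```

```text
(no output)
```

View pics/scene1.png

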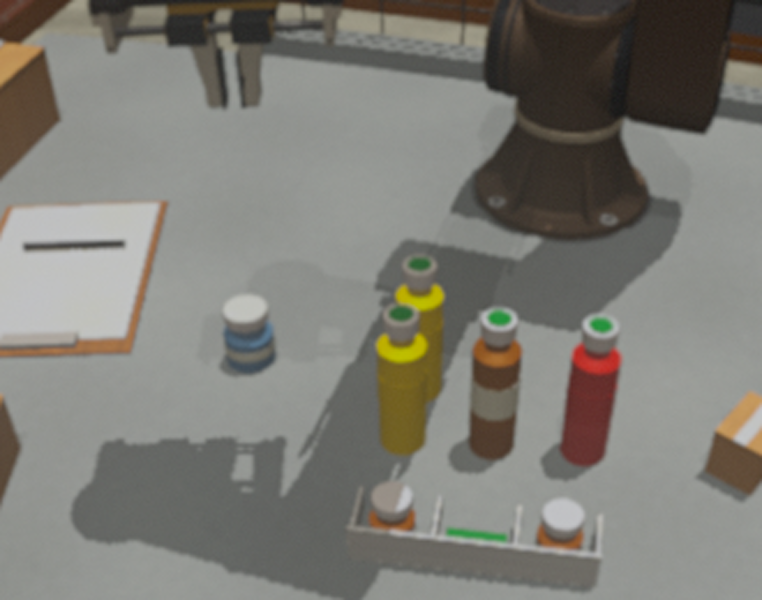

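The geometry is tight. The look-alikes stand about 62–70 mm either side of the push line, so the 193 mm hand only passes with its jaws in line with the push. For low contact it must also lean back so the body clears the tall bottle. I'll turn the jaws in line first, then see whether the arm leans when it works at the edge of its reach.

```bash
python3 -m handwheel '[[[0.5,0.3,0,-1],[0.5,0.3,0,-1],[0.5,0.3,0,-1],[0.5,0.3,0,-1],[0.5,0.3,0,-1],[0.5,0.3,0,-1],[0.5,0.3,0,-1],[0.5,0.3,0,-1]]]' 0; python3 -m handwheel '[[[0.5,0.3,0,-1],[0.5,0.3,0,-1],[0.5,0.3,0,-1],[0.5,0.3,0,-1],[0,0.3,0,-1],[0,0.3,0,-1],[0,0.3,0,-1],[0,0.3,0,-1]]]';python3 -m handwheel '[[[0,0,0,-1],[0,0,0,-1],[0,0,0,-1],[0,0,0,-1],[0,0,0,0],[0,0,0,0]]]'
cat > st.py <<'E'
from plant import readout
from scipy.spatial.transform import Rotation as R
import numpy as np
s=readout.get_state();M=R.from_euler("xyz",s["eef_rot"],degrees=True).as_matrix()
print(s["time_s"],s["tcp_pos"].round(4),s["joints"].round(1),"F",s["contact_force"].round(1))
x,y,z=M.T
print("tilt",np.degrees(np.arccos(-x[2])).round(1),"tilt az",np.degrees(np.arctan2(x[1],x[0])).round(1),"y az",np.degrees(np.arctan2(y[1],y[0])).round(1),"y",y.round(3),"z",z.round(3))
E
python3 st.py
```

```text
time_s: 2.6
tcp_pos: [0.6797, -0.1229, 0.3656]
eef_rot: [13.6, 89.4, 78.2]
contact_force: [-0.8, -0.6, -0.0]
gripper_width: 0.0003
time_s: 3.4
tcp_pos: [0.7621, -0.034, 0.3603]
eef_rot: [65.2, 89.6, 87.5]
contact_force: [-0.1, 0.5, 0.5]
gripper_width: 0.0003
time_s: 4.0
tcp_pos: [0.7656, -0.1108, 0.3522]
eef_rot: [77.6, 85.7, 88.1]
contact_force: [-0.4, 1.5, 0.9]
gripper_width: 0.0003
4.0 [ 0.7656 -0.1108  0.3522] [   3.9   28.8   30.9   -4.3  -91.7 -173.5] F [-0.4  1.5  0.9]
tilt 4.3 tilt az 88.1 y az 100.6 y [-0.184  0.98   0.073] z [0.983 0.183 0.016]
```

At joint 6's stop the arm trades orientation for position, which left a 4° lean. So lean is available at the limits. I'll turn the other way, so that joint 6 ends mid-range, and use the outward reach for the lean.

```bash
python3 -m handwheel '[[[0,0.3,0,1],[0,0.3,0,1],[0,0.3,0,1],[0,0.3,0,1],[0,0.3,0,1],[0,0.3,0,1],[0,0.3,0,1],[0,0.3,0,1]]]';python3 -m handwheel '[[[0,0,0,1],[0,0,0,1],[0,0,0,1],[0,0,0,1],[0,0,0,1],[0,0,0,1],[0,0,0,1],[0,0,0,1]]]';python3 -m handwheel '[[[0,0,0,1],[0,0,0,1],[0.5,0,0,0],[1,0,0,0],[1,0,0,0],[0,0,0,0]]]'; python3 st.py
```

```text
time_s: 4.8
tcp_pos: [0.7633, -0.0142, 0.3523]
eef_rot: [79.4, 85.8, 131.5]
contact_force: [-0.0, 0.2, 0.1]
gripper_width: 0.0006
time_s: 5.6
tcp_pos: [0.7618, -0.0095, 0.3523]
eef_rot: [80.9, 85.7, 175.3]
contact_force: [0.7, -0.2, 0.5]
gripper_width: 0.0006
time_s: 6.2
tcp_pos: [0.8636, -0.0068, 0.35]
eef_rot: [81.4, 85.5, -173.2]
contact_force: [0.3, 1.0, -4.7]
gripper_width: 0.0004
6.2 [ 0.8636 -0.0068  0.35  ] [  12.2   44.1   56.3   -0.4 -106.6  -86.9] F [ 0.3  1.  -4.7]
tilt 4.5 tilt az -173.2 y az -164.6 y [-0.961 -0.265  0.078] z [-0.265  0.964  0.012]
```

```bash
python3 -m handwheel '[[[1,0,0,0],[1,0,0,0],[1,0,0,0],[0,0,0,0]]]'; python3 st.py
```

```text
time_s: 6.6
tcp_pos: [0.9273, -0.0067, 0.3098]
eef_rot: [93.9, 86.2, -160.5]
contact_force: [-0.0, 0.7, -0.1]
gripper_width: 0.0005
6.6 [ 0.9273 -0.0067  0.3098] [  11.7   54.3   71.3    0.5 -110.8  -86. ] F [-0.   0.7 -0.1]
tilt 3.8 tilt az -160.5 y az -164.4 y [-0.961 -0.268  0.066] z [-0.269  0.963 -0.005]
```

```bash
python3 -m handwheel '[[[1,0,1,0],[1,0,1,0],[1,0,1,0],[1,0,1,0]]]'; python3 st.py;  python3 -m handwheel '[[[0,0,1,0],[0,0,1,0],[0,0,1,0],[0,0,1,0]]]'; python3 st.py
```

```text
time_s: 7.0
tcp_pos: [0.9417, -0.0078, 0.3867]
eef_rot: [-131.7, 84.7, -26.0]
contact_force: [0.4, -0.0, 0.5]
gripper_width: 0.0003
7.0 [ 0.9417 -0.0078  0.3867] [  12.6   50.3   71.7    3.4 -107.3  -85.7] F [ 0.4 -0.   0.5]
tilt 5.3 tilt az -26.0 y az -164.2 y [-0.96  -0.272 -0.068] z [-0.268  0.961 -0.061]
time_s: 7.4
tcp_pos: [0.8813, -0.0086, 0.5193]
eef_rot: [-121.6, 80.0, -15.9]
contact_force: [0.3, -0.6, 0.6]
gripper_width: 0.0007
7.4 [ 0.8813 -0.0086  0.5193] [  14.1   42.    71.7    5.3 -111.   -86.1] F [ 0.3 -0.6  0.6]
tilt 10.0 tilt az -15.9 y az -163.9 y [-0.95  -0.275 -0.147] z [-0.264  0.96  -0.091]
```

Reaching up and out against joint 3's stop leans the tool outward, from −4° to +10°, as hoped. This lean is about the wrong tool axis, so I'll turn the tool, cancel it there, then turn to the final yaw and build the real lean.

```bash
python3 -m handwheel '[[[-0.8,0,-0.5,1],[-0.8,0,-0.5,1],[-0.8,0,-0.5,1],[0,0,0,1],[0,0,0,1],[0,0,0,1],[0,0,0,1],[0,0,0,1]]]';python3 -m handwheel '[[[0,0,0,1],[0,0,0,1],[0,0,0,1],[0,0,0,1],[0,0,0,1],[0,0,0,1],[0,0,0,1],[0,0,0,1]]]';python3 -m handwheel '[[[0,0,0,1],[0,0,0,1],[0,0,0,1],[0,0,0,1],[0,0,0,1],[0,0,0,1],[0,0,0,1],[0,0,0,1]]]' ;python3 -m handwheel '[[[0,0,0,1],[0,0,0,1],[0,0,0,1],[0,0,0,1],[0,0,0,1],[0,0,0,1],[0,0,0,1],[0,0,0,1]]]' ; python3 st.py
```

```text
time_s: 8.2
tcp_pos: [0.7869, -0.0095, 0.5066]
eef_rot: [-121.0, 76.8, 24.3]
contact_force: [0.2, 0.4, -0.9]
gripper_width: 0.0003
time_s: 9.0
tcp_pos: [0.7787, -0.0119, 0.5452]
eef_rot: [-129.6, 74.3, 57.6]
contact_force: [0.8, -0.2, -0.1]
gripper_width: 0.0002
time_s: 9.8
tcp_pos: [0.7591, -0.013, 0.567]
eef_rot: [-141.1, 73.6, 87.9]
contact_force: [-1.0, 0.1, 1.3]
gripper_width: 0.0007
time_s: 10.6
tcp_pos: [0.7178, -0.0102, 0.5654]
eef_rot: [-157.0, 74.7, 113.6]
contact_force: [0.5, 1.0, -0.8]
gripper_width: 0.0006
10.6 [ 0.7178 -0.0102  0.5654] [   6.    34.1   71.7  -19.4 -130.7   72.2] F [ 0.5  1.  -0.8]
tilt 15.3 tilt az 113.6 y az 1.3 y [ 0.994  0.023 -0.103] z [-0.003 -0.97  -0.243]
```

```bash
python3 -m handwheel '[[[1,0,0.5,0],[1,0,0.5,0],[1,0,0.5,0],[1,0,0.5,0]]]'; python3 st.py
```

```text
time_s: 11.0
tcp_pos: [0.7732, 0.0019, 0.5618]
eef_rot: [173.5, 76.1, 83.6]
contact_force: [0.0, -0.5, -0.0]
gripper_width: 0.0007
11.0 [0.7732 0.0019 0.5618] [   7.3   34.8   71.7  -16.  -122.5   73.7] F [ 0.  -0.5 -0. ]
tilt 13.9 tilt az 83.6 y az -0.0 y [ 1.    -0.001  0.027] z [ 0.006 -0.971 -0.238]
```

```bash
python3 -m handwheel '[[[-0.5,0,-1,0],[-0.5,0,-1,0],[-0.3,0,-1,0],[0,0,-1,0],[0,0,0,-1],[0,0,0,-1],[0,0,0,-1],[0,0,0,-1]]]';python3 -m handwheel '[[[0,0,0,-1],[0,0,0,-1],[0,0,0,-1],[0,0,0,-1],[0,0,0,-1],[0,0,0,-1],[0,0,0,-1],[0,0,0,-1]]]';python3 -m handwheel '[[[0,0,0,-1],[0,0,0,-1],[0,0,0,-1],[0,0,0,-1],[0,0,0,0]]]'; python3 st.py
```

```text
time_s: 11.8
tcp_pos: [0.7265, 0.0018, 0.4373]
eef_rot: [162.3, 75.1, 52.2]
contact_force: [0.7, -0.8, -0.3]
gripper_width: 0.0003
time_s: 12.6
tcp_pos: [0.7228, -0.0007, 0.4742]
eef_rot: [158.5, 72.0, 6.8]
contact_force: [0.7, -0.3, -0.3]
gripper_width: 0.0006
time_s: 13.1
tcp_pos: [0.7196, -0.0014, 0.4965]
eef_rot: [160.5, 70.1, -12.0]
contact_force: [-0.9, -0.0, -0.6]
gripper_width: 0.0004
13.1 [ 0.7196 -0.0014  0.4965] [ 20.9   9.8  12.7  11.  -76.3 -14.5] F [-0.9 -0.  -0.6]
tilt 19.9 tilt az -12.0 y az -83.6 y [ 0.111 -0.987  0.114] z [-0.936 -0.142 -0.321]
```

```bash
python3 -m handwheel '[[[1,0,0.3,0],[1,0,0.3,0],[1,0,0.3,0],[1,0,0.3,0],[1,0,0.3,0],[1,0,0.3,0]]]'; python3 st.py;python3 -m handwheel '[[[1,0,0.5,0],[1,0,0.5,0],[1,0,0.5,0],[1,0,0.5,0]]]'; python3 st.py
```

```text
time_s: 13.7
tcp_pos: [0.9312, -0.0052, 0.578]
eef_rot: [161.5, 67.7, -9.9]
contact_force: [87.3, -30.4, 131.4]
gripper_width: 0.0005
13.7 [ 0.9312 -0.0052  0.578 ] [  15.3   40.2   71.8    9.5 -101.    -3.2] F [ 87.3 -30.4 131.4]
tilt 22.3 tilt az -9.9 y az -82.8 y [ 0.125 -0.985  0.12 ] z [-0.919 -0.161 -0.36 ]
time_s: 14.1
tcp_pos: [1.0003, -0.0077, 0.5627]
eef_rot: [160.8, 61.2, -9.7]
contact_force: [-0.2, -0.4, 0.1]
gripper_width: 0.0005
14.1 [ 1.0003 -0.0077  0.5627] [ 14.8  43.1  71.7  11.6 -92.   -2.2] F [-0.2 -0.4  0.1]
tilt 28.8 tilt az -9.7 y az -82.7 y [ 0.125 -0.979  0.159] z [-0.871 -0.185 -0.455]
```

That row slammed joint 3 into its stop, and the wrist reading spiked to about 160 N in free air. I can't undo that and will report it. From here I'll approach stops only in small steps.

```bash
python3 -m handwheel '[[[0,0,0,-1],[0,0,0,-1],[0,0,0,-1],[0,0,0,-1],[0,0,0,-1],[0,0,0,-1],[0,0,0,-1],[0,0,0,-1]]]'; python3 st.py;python3 -m handwheel '[[[0.4,0,0.2,0],[0.4,0,0.2,0],[0.4,0,0.2,0],[0.4,0,0.2,0]]]'; python3 st.py
```

```text
time_s: 14.9
tcp_pos: [0.9688, -0.0174, 0.5629]
eef_rot: [163.8, 58.2, -46.9]
contact_force: [1.0, 0.1, 0.1]
gripper_width: 0.0002
14.9 [ 0.9688 -0.0174  0.5629] [ 20.2  47.3  71.7  29.5 -99.4 -42. ] F [1.  0.1 0.1]
tilt 31.8 tilt az -46.9 y az -123.0 y [-0.539 -0.83   0.147] z [-0.761  0.405 -0.506]
time_s: 15.3
tcp_pos: [0.9949, -0.0235, 0.5693]
eef_rot: [167.1, 55.4, -42.5]
contact_force: [-0.0, -0.2, 0.1]
gripper_width: 0.0002
15.3 [ 0.9949 -0.0235  0.5693] [ 19.6  47.7  71.7  30.2 -95.3 -41.2] F [-0.  -0.2  0.1]
tilt 34.6 tilt az -42.5 y az -121.8 y [-0.523 -0.843  0.127] z [-0.743  0.377 -0.553]
```

```bash
python3 -m handwheel '[[[0.7,0,0.4,0],[0.7,0,0.4,0],[0.7,0,0.4,0],[0.7,0,0.4,0]]]'; python3 st.py;python3 -m handwheel '[[[0.7,0,0.4,0],[0.7,0,0.4,0],[0.7,0,0.4,0],[0.7,0,0.4,0]]]'; python3 st.py
```

```text
time_s: 15.7
tcp_pos: [1.0391, -0.0352, 0.5797]
eef_rot: [171.3, 50.4, -37.2]
contact_force: [0.3, -0.2, -0.1]
gripper_width: 0.0003
15.7 [ 1.0391 -0.0352  0.5797] [ 18.4  48.6  71.7  31.8 -88.3 -40.8] F [ 0.3 -0.2 -0.1]
tilt 39.6 tilt az -37.2 y az -120.5 y [-0.505 -0.858  0.097] z [-0.698  0.339 -0.631]
time_s: 16.1
tcp_pos: [1.0833, -0.0457, 0.59]
eef_rot: [174.2, 45.1, -33.1]
contact_force: [1.0, -0.3, -0.3]
gripper_width: 0.0002
16.1 [ 1.0833 -0.0457  0.59  ] [ 17.3  49.8  71.7  33.4 -81.1 -40.6] F [ 1.  -0.3 -0.3]
tilt 44.9 tilt az -33.1 y az -119.0 y [-0.484 -0.872  0.071] z [-0.645  0.301 -0.703]
```

The lean is controllable, now 45° with only 4° sideways. Before coming back, I'll fit the arm's kinematics to the logged poses to check that the low leaning pose is reachable.

```bash
cat > kin.py <<'E'
import numpy as np
from scipy.optimize import least_squares
from scipy.spatial.transform import Rotation as R
S=[([.1953,-.6456,.2256],[-56.66,20.59,.64,0,-70.14,-16.5]),
([.7656,-.1108,.3522],[3.9,28.8,30.9,-4.3,-91.7,-173.5]),
([.8636,-.0068,.35],[12.2,44.1,56.3,-.4,-106.6,-86.9]),
([.9273,-.0067,.3098],[11.7,54.3,71.3,.5,-110.8,-86.]),
([.9417,-.0078,.3867],[12.6,50.3,71.7,3.4,-107.3,-85.7]),
([.8813,-.0086,.5193],[14.1,42.,71.7,5.3,-111.,-86.1]),
([.7178,-.0102,.5654],[6,34.1,71.7,-19.4,-130.7,72.2]),
([.7732,.0019,.5618],[7.3,34.8,71.7,-16,-122.5,73.7]),
([.7196,-.0014,.4965],[20.9,9.8,12.7,11,-76.3,-14.5]),
([1.0003,-.0077,.5627],[14.8,43.1,71.7,11.6,-92,-2.2]),
([.9688,-.0174,.5629],[20.2,47.3,71.7,29.5,-99.4,-42]),
([1.0391,-.0352,.5797],[18.4,48.6,71.7,31.8,-88.3,-40.8]),
([1.0833,-.0457,.59],[17.3,49.8,71.7,33.4,-81.1,-40.6])]
d=np.radians
def Rx(a):return R.from_euler("x",a,degrees=True).as_matrix()
def Ry(a):return R.from_euler("y",a,degrees=True).as_matrix()
def Rz(a):return R.from_euler("z",a,degrees=True).as_matrix()
def fk(q,p,s4=1,s6=1):
    a1,d1,off,L2,L3,a3,Lt,o2=p
    A=Rz(q[0]); B=A@Ry(q[1]); C=B@Ry(-q[2]); D=C@Rx(s4*q[3]); E=D@Ry(-q[4])
    pos=A@[a1,off,d1]+B@[0,0,L2]+C@[L3,0,a3]+E@[Lt,0,0]
    return pos,E
def fit():
    best=None
    for s4 in(1,-1):
        f=lambda p:np.concatenate([fk(q,p,s4)[0]-x for x,q in S])
        r=least_squares(f,[.1,.3,-.19,.3,.35,.02,.3,0])
        if best is None or r.cost<best[0]: best=(r.cost,s4,r.x)
    return best
if __name__=="__main__":
    c,s4,p=fit(); print(c,s4,p.round(4)); 
    for x,q in S: print((fk(q,p,s4)[0]-x).round(4))
E
python3 kin.py
```

```text
0.01476867087923627 -1 [ 0.0926  0.3434 -0.1849  0.4813  0.4257 -0.0411  0.3604  0.    ]
[0.006  0.0032 0.024 ]
[-0.0028  0.0045  0.028 ]
[-0.0191  0.0027  0.0294]
[-0.0288  0.0009  0.0399]
[-0.0188  0.0037  0.0222]
[0.004  0.0083 0.0019]
[-0.016  -0.0107  0.0561]
[-0.0135 -0.0065  0.0495]
[ 0.0282  0.0175 -0.0374]
[ 0.0059  0.0074 -0.0161]
[ 0.0238 -0.001  -0.0609]
[ 0.0198 -0.0075 -0.0663]
[ 0.0163 -0.0108 -0.0704]
```

```bash
cat >> kin.py <<'E'
def fk(q,p,s4=1,s6=1):
    a1,d1,off,L2,L3,a3,Lt,o2,b1,b2,b3,t2,t3=p
    A=Rz(q[0]); B=A@Ry(q[1]); C=B@Ry(-q[2]); D=C@Rx(s4*q[3]); E=D@Ry(-q[4])
    pos=A@[a1,off,d1]+B@[o2,0,L2]+C@[L3,0,a3]+D@[0,b2,b3]+E@[Lt,t2,t3]
    return pos,E
def fit():
    best=None
    for s4 in(1,-1):
        f=lambda p:np.concatenate([np.concatenate([fk(q,p,s4)[0]-x for x,q in S]),1e-3*p])
        r=least_squares(f,[.1,.3,-.19,.3,.35,.02,.3,0,0,0,0,0,0])
        if best is None or r.cost<best[0]: best=(r.cost,s4,r.x)
    return best
if __name__=="__main__":
    c,s4,p=fit(); print(c,s4,p.round(4))
    for x,q in S: print((fk(q,p,s4)[0]-x).round(4))
E
python3 kin.py | tail -14
```

```text
7.000e-04]
[ 0.0002 -0.0001  0.0002]
[ 0.0001 -0.     -0.0004]
[0.0004 0.0002 0.0005]
[-0.0004 -0.0001 -0.0001]
[-0.0003  0.0004 -0.0004]
[ 0.0003 -0.0002 -0.0006]
[ 0.     -0.0003 -0.0001]
[-0.      0.0001  0.0006]
[-0.0003 -0.0001 -0.0002]
[ 0.0002 -0.0005  0.0001]
[-0.      0.0005 -0.0001]
[-0.0002 -0.0006  0.0004]
[0.0001 0.0004 0.0001]
```

```bash
cat > ik.py <<'E'
from kin import *
c,s4,p=fit(); print(c,s4,p.round(4))
lo=np.array([-176,-82,-58.28,-173.87,-174.79]);hi=np.array([176,121.7,71.71,95.5,-.11])
def ik(x,t,q0=(15,10,-10,5,-60)):
    f=lambda q:np.concatenate([(fk(q,p,s4)[0]-x)*10,(fk(q,p,s4)[1][:,0]-t)*3])
    best=None
    for q0 in [q0,(15,-20,-40,5,-40),(15,40,30,5,-80),(15,0,-50,5,-20),(30,-40,-50,40,-40)]:
        r=least_squares(f,q0,bounds=(lo,hi))
        if best is None or r.cost<best.cost: best=r
    return best.x,best.cost
if __name__=="__main__":
  az=np.radians(6.8)
  u=np.array([np.cos(az),np.sin(az),0])
  for phi in (0,25,35,40,46,50):
    t=u*np.sin(np.radians(phi))+np.array([0,0,-np.cos(np.radians(phi))])
    for s in(-.20,-.175,-.14,-.1,-.06,-.024):
        x=np.array([.639,.032,.0])+u*s; x[2]=.022
        q,c=ik(x,t); print(phi,s,x.round(3),q.round(1),"%.1e"%c)
E
python3 ik.py
```

```text
2.2716090200544397e-06 -1 [-1.500e-03  1.992e-01 -1.100e-03  6.015e-01  4.639e-01 -2.000e-04
  3.780e-01  7.000e-04  0.000e+00 -9.520e-02  2.000e-04 -9.520e-02
  7.000e-04]
0 -0.2 [0.44  0.008 0.022] [ 26.9  13.2 -42.8  -0.  -34. ] 5.6e-29
0 -0.175 [0.465 0.011 0.022] [ 25.7  15.2 -39.7   0.  -35.1] 2.0e-29
0 -0.14 [0.5   0.015 0.022] [ 24.3  17.9 -35.4  -0.  -36.8] 1.4e-30
0 -0.1 [0.54  0.02  0.022] [ 22.9  20.8 -30.3   0.  -38.9] 3.9e-29
0 -0.06 [0.579 0.025 0.022] [ 21.7  23.8 -25.1   0.  -41.1] 3.5e-29
0 -0.024 [0.615 0.029 0.022] [ 20.8  26.4 -20.3  -0.  -43.3] 1.1e-27
25 -0.2 [0.44  0.008 0.022] [ 24.6   7.5 -57.3 -10.9  -0.1] 8.6e-02
25 -0.175 [0.465 0.011 0.022] [ 24.2   9.  -56.5  -4.6  -0.1] 7.8e-02
25 -0.14 [0.5   0.015 0.022] [ 23.1  11.3 -54.7   2.5  -0.3] 6.8e-02
25 -0.1 [0.54  0.02  0.022] [ 21.9  13.8 -51.8   8.6  -1.3] 5.7e-02
25 -0.06 [0.579 0.025 0.022] [ 20.9  16.3 -48.8  13.9  -2.2] 4.6e-02
25 -0.024 [0.615 0.029 0.022] [ 20.   18.7 -46.   18.2  -3. ] 3.6e-02
35 -0.2 [0.44  0.008 0.022] [  8.    7.1 -45.7 -73.9  -0.1] 1.0e-02
35 -0.175 [0.465 0.011 0.022] [  8.3 
[... 910 characters left out ...]
16.6  -49.5 -121.1  -29.4] 7.5e-31
46 -0.1 [0.54  0.02  0.022] [ -24.2   17.9  -45.  -122.1  -25.9] 4.8e-29
46 -0.06 [0.579 0.025 0.022] [ -19.9   19.2  -40.2 -121.8  -22.3] 8.0e-31
46 -0.024 [0.615 0.029 0.022] [ -16.2   20.6  -35.5 -119.9  -18.9] 7.1e-31
50 -0.2 [0.44  0.008 0.022] [ -44.9   21.   -58.3 -118.5  -43.3] 3.1e-03
50 -0.175 [0.465 0.011 0.022] [ -43.1   23.8  -58.3 -123.9  -45. ] 3.2e-04
50 -0.14 [0.5   0.015 0.022] [ -37.7   23.8  -55.5 -127.8  -42.9] 3.7e-30
50 -0.1 [0.54  0.02  0.022] [ -31.8   23.2  -51.  -130.1  -38.6] 1.6e-29
50 -0.06 [0.579 0.025 0.022] [ -27.    23.6  -46.4 -131.5  -34.7] 1.2e-29
50 -0.024 [0.615 0.029 0.022] [ -23.5   24.3  -42.1 -132.   -31.3] 6.0e-30
```

The fitted kinematics match to 0.6 mm. They show that the leaning pose near the bottle, at z ≈ 0.02, is infeasible in this arm branch. The flipped branch would put the rear of the hand on the bench and its front corner on the bottle. So no low push can clear both the bottle and the look-alikes with this hand.

The feasible option is a vertical hand with its body above 165 mm. The fingers would lightly hold the upper cylinder, at about 105–127 mm, so it can't tip, and slide it along the bench without lifting it. First I'll make the tool vertical again and look for a place with room to turn it.

```bash
cat > sim.py <<'E'
from ik import *
def solve(x,t,q0):
    f=lambda q:np.concatenate([(fk(q,p,s4)[0]-x)*10,(fk(q,p,s4)[1][:,0]-t)*3])
    r=least_squares(f,q0,bounds=(lo+.01,hi-.01)); return r.x,r.cost
for pos in [(.7,0,.4),(.75,0,.35),(.8,0,.3),(.65,-.05,.5),(.8,-.03,.45)]:
    q=np.array([17.3,49.8,71.6,33.4,-81.1]); out=[];x0=np.array([1.083,-.0457,.59])
    for k in range(1,21):
        t=[np.sin(.7837)*np.cos(np.radians(-33)),np.sin(.7837)*np.sin(np.radians(-33)),-np.cos(.7837)]
        q,c=solve(x0+(np.array(pos)-x0)*k/20,t,q)
    out.append((-33,q.round(0),"%.0e"%c))
    for a in range(-33,150,6):
        t=[np.sin(.7837)*np.cos(np.radians(a)),np.sin(.7837)*np.sin(np.radians(a)),-np.cos(.7837)]
        q,c=solve(np.array(pos),t,q)
        if (a+33)%30==0: out.append((a,q.round(0),"%.0e"%c))
    print(pos); [print(o) for o in out]
E
python3 sim.py
```

```text
2.2716090200544397e-06 -1 [-1.500e-03  1.992e-01 -1.100e-03  6.015e-01  4.639e-01 -2.000e-04
  3.780e-01  7.000e-04  0.000e+00 -9.520e-02  2.000e-04 -9.520e-02
  7.000e-04]
(0.7, 0, 0.4)
(-33, array([ 29.,   1., -33.,  58., -47.]), '3e-20')
(-33, array([ 29.,   1., -33.,  58., -47.]), '3e-20')
(-3, array([ 19.,  -5., -37.,  47., -21.]), '4e-31')
(27, array([  7.,  -1.,  -9., -21., -41.]), '1e-20')
(57, array([ -8.,  11.,  12., -42., -73.]), '2e-30')
(87, array([ -11.,   24.,   31.,  -45., -100.]), '6e-28')
(117, array([  -7.,   37.,   52.,  -45., -124.]), '3e-25')
(147, array([  -0.,   48.,   72.,  -43., -146.]), '1e-05')
(0.75, 0, 0.35)
(-33, array([ 24.,   7., -34.,  65., -41.]), '1e-30')
(-33, array([ 24.,   7., -34.,  65., -41.]), '1e-30')
(-3, array([  9.,   2., -41.,  71.,  -9.]), '1e-30')
(27, array([  6.,   6.,  -7., -25., -37.]), '6e-22')
(57, array([ -8.,  17.,  13., -43., -70.]), '5e-30')
(87, array([-10.,  30.,  34., -45., -98.]), '5e-27')
(117, array([  -7.,   43.,   57.,  -45., -123.]), '7e-22')
(147, array([   0.,   52.,   72.,  -39., -141.]), '2e-02')
(0.8, 0, 0.3)
(-
[... 649 characters left out ...]
 '4e-23')
(57, array([-14.,   7.,  19., -42., -86.]), '4e-30')
(87, array([ -16.,   21.,   38.,  -48., -111.]), '3e-27')
(117, array([ -12.,   34.,   59.,  -51., -135.]), '2e-23')
(147, array([  -4.,   41.,   72.,  -48., -152.]), '1e-02')
(0.8, -0.03, 0.45)
(-33, array([ 23.,   9., -18.,  52., -48.]), '2e-24')
(-33, array([ 23.,   9., -18.,  52., -48.]), '2e-24')
(-3, array([ 16.,   4., -17.,  29., -29.]), '7e-22')
(27, array([  3.,   9.,   8., -22., -50.]), '2e-25')
(57, array([ -9.,  20.,  30., -41., -81.]), '5e-28')
(87, array([ -12.,   35.,   55.,  -48., -110.]), '2e-18')
(117, array([ -10.,   44.,   72.,  -51., -130.]), '7e-02')
(147, array([  -2.,   46.,   72.,  -38., -138.]), '5e-01')
```

```bash
python3 -m handwheel '[[[-0.4,0,-0.1,0],[-0.8,0,-0.2,0],[-1,0,-0.3,0],[-1,0,-0.3,0],[-1,0,-0.3,0],[-1,0,-0.3,0],[-1,0,-0.3,0],[-1,0,-0.3,0]]]';python3 st.py; python3 -m handwheel '[[[-1,0,-0.3,0],[-1,0,-0.3,0],[-1,0,-0.3,0],[-0.5,0,0,0],[0,0,0,1],[0,0,0,1],[0,0,0,1],[0,0,0,1]]]'; python3 st.py
```

```text
time_s: 16.9
tcp_pos: [0.8168, -0.0474, 0.4957]
eef_rot: [173.8, 45.1, -33.0]
contact_force: [0.0, -0.1, 0.2]
gripper_width: 0.0005
16.9 [ 0.8168 -0.0474  0.4957] [ 21.7   9.8 -10.6  47.9 -51.  -73.8] F [ 0.  -0.1  0.2]
tilt 44.9 tilt az -33.0 y az -118.6 y [-0.478 -0.875  0.076] z [-0.648  0.294 -0.702]
time_s: 17.7
tcp_pos: [0.666, -0.0478, 0.4619]
eef_rot: [174.5, 44.5, -11.2]
contact_force: [-0.2, 0.2, -0.0]
gripper_width: 0.0006
17.7 [ 0.666  -0.0478  0.4619] [ 20.9  -9.7 -33.3  43.5 -33.4 -56.5] F [-0.2  0.2 -0. ]
tilt 45.5 tilt az -11.2 y az -97.3 y [-0.127 -0.99   0.069] z [-0.703  0.041 -0.71 ]
```

```bash
python3 -m handwheel '[[[0,0,0,1],[0,0,0,1],[0,0,0,1],[0,0,0,1],[0,0,0,1],[0,0,0,1],[0,0,0,1],[0,0,0,1]]]';python3 st.py; python3 -m handwheel '[[[0,0,0,1],[0,0,0,1],[0,0,0,1],[0,0,0,1],[0,0,0,1],[0,0,0,1],[0,0,0,1],[0,0,0,1]]]'; python3 st.py
```

```text
time_s: 18.5
tcp_pos: [0.6642, -0.0512, 0.47]
eef_rot: [173.9, 43.4, 26.4]
contact_force: [-0.7, -0.9, 0.3]
gripper_width: 0.0003
18.5 [ 0.6642 -0.0512  0.47  ] [  0.1  -4.5  -3.1 -24.6 -50.6  41. ] F [-0.7 -0.9  0.3]
tilt 46.6 tilt az 26.4 y az -59.4 y [ 0.508 -0.858  0.077] z [-0.565 -0.399 -0.722]
time_s: 19.3
tcp_pos: [0.6666, -0.0599, 0.4793]
eef_rot: [172.1, 42.5, 66.2]
contact_force: [-0.0, -0.1, -0.6]
gripper_width: 0.0003
19.3 [ 0.6666 -0.0599  0.4793] [-17.8  13.7  24.8 -47.2 -93.2  85.7] F [-0.  -0.1 -0.6]
tilt 47.5 tilt az 66.2 y az -18.4 y [ 0.944 -0.314  0.102] z [-0.143 -0.668 -0.73 ]
```

```bash
python3 -m handwheel '[[[0,0,0,1],[0,0,0,1],[0,0,0,1],[0,0,0,1],[0,0,0,1],[0,0,0,1],[0,0,0,1],[0,0,0,1]]]';python3 st.py; python3 -m handwheel '[[[0,0.2,0,1],[0,0.2,0,1],[0,0.2,0,1],[0,0.2,0,1],[0,0,0,1],[0,0,0,1],[0,0,0,1],[0,0,0,1]]]'; python3 st.py
```

```text
time_s: 20.1
tcp_pos: [0.6704, -0.0686, 0.4797]
eef_rot: [170.8, 42.6, 106.2]
contact_force: [-0.4, -0.4, 0.3]
gripper_width: 0.0004
20.1 [ 0.6704 -0.0686  0.4797] [ -15.9   32.7   54.3  -52.1 -127.8  103.7] F [-0.4 -0.4  0.3]
tilt 47.4 tilt az 106.2 y az 22.4 y [0.918 0.379 0.117] z [ 0.339 -0.598 -0.726]
time_s: 20.9
tcp_pos: [0.6547, -0.0356, 0.4609]
eef_rot: [169.7, 42.9, 145.8]
contact_force: [-0.4, -1.0, -0.2]
gripper_width: 0.0005
20.9 [ 0.6547 -0.0356  0.4609] [  -4.4   43.9   71.7  -50.  -151.6  122.7] F [-0.4 -1.  -0.2]
tilt 47.1 tilt az 145.8 y az 62.9 y [0.452 0.882 0.131] z [ 0.654 -0.228 -0.721]
```

```bash
python3 -m handwheel '[[[0.2,0,0.1,1],[0.2,0,0.1,1],[0.2,0,0.1,1],[0.2,0,0.1,1],[0.4,0,0.2,0.5],[0.4,0,0.2,0],[0.4,0,0.2,0],[0.4,0,0.2,0]]]';python3 st.py; python3 -m handwheel '[[[0.7,0,0.4,0],[0.7,0,0.4,0],[0.7,0,0.4,0],[0.7,0,0.4,0],[0.7,0,0.4,0],[0.7,0,0.4,0]]]'; python3 st.py
```

```text
time_s: 21.7
tcp_pos: [0.6558, -0.0271, 0.4427]
eef_rot: [168.7, 45.5, 168.0]
contact_force: [-0.1, 0.5, 1.2]
gripper_width: 0.0004
21.7 [ 0.6558 -0.0271  0.4427] [   5.4   47.3   71.7  -29.2 -154.6  152. ] F [-0.1  0.5  1.2]
tilt 44.5 tilt az 168.0 y az 86.1 y [0.067 0.988 0.137] z [ 0.725  0.046 -0.687]
time_s: 22.3
tcp_pos: [0.6696, -0.0238, 0.4431]
eef_rot: [168.7, 50.2, 167.6]
contact_force: [-0.8, 0.2, 0.7]
gripper_width: 0.0007
22.3 [ 0.6696 -0.0238  0.4431] [   6.3   46.7   71.7  -24.9 -150.9  154.8] F [-0.8  0.2  0.7]
tilt 39.8 tilt az 167.6 y az 86.4 y [0.062 0.99  0.126] z [ 0.778  0.031 -0.628]
```

```bash
python3 -m handwheel '[[[0.8,0,0.4,0.8],[1,0,0.5,0],[1,0,0.5,0],[1,0,0.5,0],[1,0,0.5,0],[1,0,0.5,0],[1,0,0.5,0],[1,0,0.5,0]]]';python3 st.py; python3 -m handwheel '[[[1,0,0.5,0],[1,0,0.5,0],[1,0,0.5,0],[1,0,0.5,0],[1,0,0.5,0],[1,0,0.5,0],[1,0,0.5,0],[1,0,0.5,0]]]'; python3 st.py
```

```text
time_s: 23.1
tcp_pos: [0.7144, -0.0209, 0.4267]
eef_rot: [170.1, 59.6, 173.2]
contact_force: [0.2, 0.1, -0.2]
gripper_width: 0.0001
23.1 [ 0.7144 -0.0209  0.4267] [   9.1   47.6   71.7  -13.3 -142.7  165.4] F [ 0.2  0.1 -0.2]
tilt 30.4 tilt az 173.2 y az 91.7 y [-0.03   0.996  0.087] z [ 0.864  0.069 -0.498]
time_s: 23.9
tcp_pos: [0.7768, -0.0181, 0.4146]
eef_rot: [172.8, 71.4, 176.1]
contact_force: [-0.3, -0.5, -0.6]
gripper_width: 0.0005
23.9 [ 0.7768 -0.0181  0.4146] [  10.6   47.7   71.7   -6.2 -131.8  169.3] F [-0.3 -0.5 -0.6]
tilt 18.6 tilt az 176.1 y az 92.9 y [-0.051  0.998  0.04 ] z [ 0.947  0.061 -0.317]
```

```bash
python3 -m handwheel '[[[1,0,0.5,0],[1,0,0.5,0],[1,0,0.5,0],[1,0,0.5,0],[1,0,0.5,0],[1,0,0.5,0],[1,0,0.5,0],[1,0,0.5,0]]]';python3 st.py; python3 -m handwheel '[[[1,0,0.5,0],[1,0,0.5,0],[0.5,0,0.3,0]]]'; python3 st.py
```

```text
time_s: 24.7
tcp_pos: [0.8596, -0.0165, 0.4112]
eef_rot: [-172.5, 85.0, -168.9]
contact_force: [-0.3, -0.3, 0.2]
gripper_width: 0.0002
24.7 [ 0.8596 -0.0165  0.4112] [ 1.180e+01  4.800e+01  7.170e+01 -1.000e-01 -1.187e+02  1.717e+02] F [-0.3 -0.3  0.2]
tilt 5.0 tilt az -168.9 y az 93.6 y [-0.062  0.998 -0.012] z [ 0.994  0.061 -0.087]
time_s: 25.0
tcp_pos: [0.8891, -0.0162, 0.4135]
eef_rot: [-103.7, 88.3, -100.1]
contact_force: [0.7, 0.2, -0.4]
gripper_width: 0.0007
25.0 [ 0.8891 -0.0162  0.4135] [  12.1   48.1   71.6    1.7 -114.2  172.2] F [ 0.7  0.2 -0.4]
tilt 1.7 tilt az -100.1 y az 93.6 y [-0.063  0.998 -0.029] z [ 0.998  0.063 -0.007]
```

The tool is vertical again: 0.4° along the jaw axis and 1.7° sideways, which is harmless. Next I'll go above the bottle with the jaws along the lane and wide open.

```bash
python3 -m handwheel '[[[-0.4,0,-0.1,0],[-0.8,0.1,-0.2,0.2],[-1,0.1,-0.3,0.2],[-1,0.1,-0.3,0.2],[-1,0.1,-0.3,0],[-1,0.1,-0.3,0],[-1,0.1,-0.3,0],[-1,0.1,-0.3,0]]]' 87;python3 st.py
```

```text
time_s: 25.8
tcp_pos: [0.5957, 0.0111, 0.318]
eef_rot: [-98.9, 88.2, -92.2]
contact_force: [-0.4, 1.6, -0.1]
gripper_width: 0.0593
25.8 [0.5957 0.0111 0.318 ] [ 20.9  10.6  -1.8   1.7 -78.3 165.4] F [-0.4  1.6 -0.1]
tilt 1.8 tilt az -92.2 y az 96.7 y [-0.117  0.993 -0.031] z [ 0.993  0.117 -0.005]
```

```bash
python3 -m handwheel '[[[-1,0.05,-0.4,0],[-0.8,0.05,-0.4,0],[-0.3,0,0,0],[0,0,0,0]]]';python3 st.py
python3 - <<'E'
from h import *
im=vision.capture("top");cv2.imwrite("pics/top2.png",im)
s=vision.capture("scene");cv2.imwrite("pics/scene2.png",cv2.resize(s[40:290,220:470],(600,600),interpolation=2))
for c,a in blobs(green(s)):
    if 270<c[0]<400 and c[1]>100: print("scene",c,a,ray("scene",[c],.165)[0].round(4))
E
```

```text
time_s: 26.2
tcp_pos: [0.5039, 0.0145, 0.2869]
eef_rot: [-87.3, 88.3, -80.5]
contact_force: [-0.6, 0.4, 1.2]
gripper_width: 0.086
26.2 [0.5039 0.0145 0.2869] [ 25.3   2.  -15.6   1.7 -72.8 161. ] F [-0.6  0.4  1.2]
tilt 1.7 tilt az -80.5 y az 96.8 y [-0.119  0.992 -0.029] z [0.993 0.119 0.001]
scene [301.2 114.1] 23 [ 0.4341 -0.0794  0.165 ]
scene [293.2 135.6] 30 [ 0.514 -0.075  0.165]
scene [336.3 137.6] 29 [0.4956 0.0157 0.165 ]
scene [379.7 140.4] 26 [0.4793 0.1073 0.165 ]
scene [326.4 231.2] 27 [0.7551 0.0554 0.165 ]
```

View pics/scene2.png

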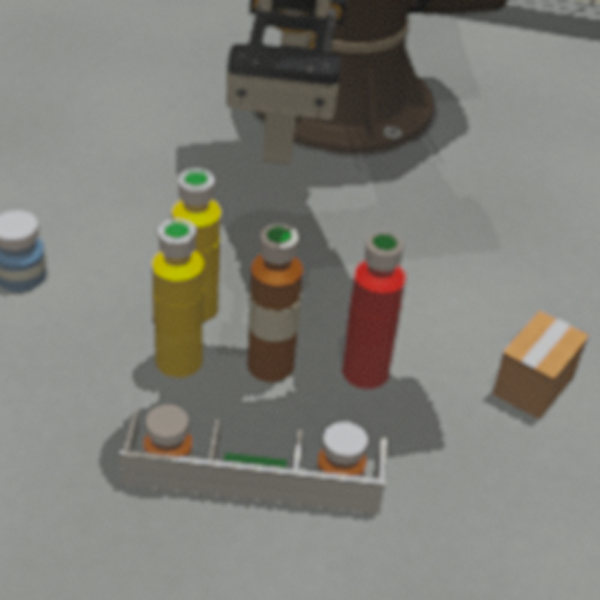

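The bottle and its neighbours stand as first measured: bottle dot at scene (336,138), giving (0.496, 0.0157), with the hand above it. Next I'll descend centred to finger height 104 mm, with the hand body at about 170 mm, above every cap.

```bash
python3 -m handwheel '[[[-0.2,0.03,-0.8,0],[0,0,-0.8,0],[0,0,-0.8,0],[0,0,-0.8,0],[0,0,0,0]]]';python3 st.py
```

```text
time_s: 26.8
tcp_pos: [0.5059, 0.017, 0.1577]
eef_rot: [-72.6, 88.3, -65.9]
contact_force: [-0.3, 0.0, -0.2]
gripper_width: 0.0874
26.8 [0.5059 0.017  0.1577] [ 25.6   7.6 -27.3   2.1 -55.1 159.9] F [-0.3  0.  -0.2]
tilt 1.7 tilt az -65.9 y az 96.7 y [-0.117  0.993 -0.029] z [0.993 0.117 0.009]
```

```bash
python3 -m handwheel '[[[-0.3,-0.04,-0.5,0],[0,0,-0.4,0],[0,0,-0.2,0],[0,0,0,0]]]';python3 st.py
```

```text
time_s: 27.2
tcp_pos: [0.5008, 0.0165, 0.1166]
eef_rot: [-66.2, 88.1, -59.5]
contact_force: [-0.7, -0.2, -0.1]
gripper_width: 0.0871
27.2 [0.5008 0.0165 0.1166] [ 25.9   9.7 -31.3   2.5 -48.9 159.2] F [-0.7 -0.2 -0.1]
tilt 1.9 tilt az -59.5 y az 96.7 y [-0.117  0.993 -0.03 ] z [0.993 0.118 0.013]
```

```bash
python3 -m handwheel '[[[-0.12,-0.02,-0.3,0],[0,0,0,0]]]' 87 8;python3 st.py;  python3 -m handwheel '[[[0,0,0,0],[0,0,0,0],[0,0,0,0],[0,0,0,0],[0,0,0,0]]]' 52;python3 st.py; python3 -m handwheel '[[[0,0,0,0],[0,0,0,0]]]' 40;python3 st.py
```

```text
time_s: 27.4
tcp_pos: [0.4988, 0.0163, 0.1069]
eef_rot: [-61.3, 88.0, -54.5]
contact_force: [-0.1, 0.3, -0.9]
gripper_width: 0.0873
27.4 [0.4988 0.0163 0.1069] [ 26.1  10.1 -32.4   2.7 -47.2 158.9] F [-0.1  0.3 -0.9]
tilt 2.0 tilt az -54.5 y az 96.8 y [-0.118  0.993 -0.03 ] z [0.993 0.118 0.017]
time_s: 27.9
tcp_pos: [0.5022, 0.0172, 0.1112]
eef_rot: [-52.9, 87.9, -46.1]
contact_force: [-2.1, 0.2, 0.1]
gripper_width: 0.0545
27.9 [0.5022 0.0172 0.1112] [ 26.    9.9 -32.    2.7 -47.5 158.9] F [-2.1  0.2  0.1]
tilt 2.1 tilt az -46.1 y az 96.8 y [-0.118  0.993 -0.03 ] z [0.993 0.119 0.022]
time_s: 28.1
tcp_pos: [0.5018, 0.0171, 0.1113]
eef_rot: [-53.9, 87.9, -47.1]
contact_force: [-0.7, -0.8, 0.4]
gripper_width: 0.048
28.1 [0.5018 0.0171 0.1113] [ 26.    9.9 -32.    2.7 -47.6 158.9] F [-0.7 -0.8  0.4]
tilt 2.1 tilt az -47.1 y az 96.8 y [-0.118  0.993 -0.03 ] z [0.993 0.119 0.022]
```

The fingers have closed on the bottle at 48 mm with 8 N, and there is no vertical load. I'll slide it slowly in short bursts, watching z and the force.

```bash
python3 -m handwheel '[[[0.25,0.03,-0.02,0],[0.25,0.03,-0.02,0],[0.25,0.03,-0.02,0]]]';python3 st.py
```

```text
time_s: 28.4
tcp_pos: [0.5283, 0.0189, 0.1093]
eef_rot: [-65.5, 88.0, -58.7]
contact_force: [-6.7, 0.3, 8.2]
gripper_width: 0.0522
28.4 [0.5283 0.0189 0.1093] [ 24.8  12.6 -28.6   2.7 -48.6 160.2] F [-6.7  0.3  8.2]
tilt 2.0 tilt az -58.7 y az 96.8 y [-0.118  0.992 -0.032] z [0.993 0.119 0.015]
```

```bash
python3 -m handwheel '[[[0,0,0.03,0],[0,0,0,0]]]' 40 25;python3 st.py
python3 - <<'E'
from h import *
s=vision.capture("scene");cv2.imwrite("pics/scene3.png",cv2.resize(s[60:260,250:450],(600,600),interpolation=2))
E
```

```text
time_s: 28.6
tcp_pos: [0.5286, 0.0188, 0.1099]
eef_rot: [-67.7, 88.0, -60.9]
contact_force: [-0.2, -1.1, 1.5]
gripper_width: 0.0497
28.6 [0.5286 0.0188 0.1099] [ 24.8  12.6 -28.5   2.7 -48.8 160.2] F [-0.2 -1.1  1.5]
tilt 2.0 tilt az -60.9 y az 96.8 y [-0.118  0.993 -0.032] z [0.993 0.118 0.013]
```

View pics/scene3.png

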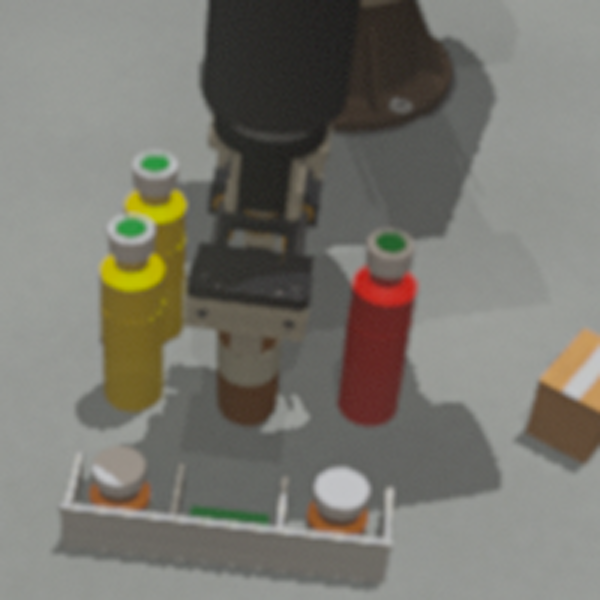

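The bottle stands upright in the fingers, short of the lane, and the decoys haven't moved. With the firmer grip the width is back near 49 mm and the load is small, so I'll go on slowly.

```bash
python3 -m handwheel '[[[0.15,0.02,0,0],[0.15,0.02,0,0],[0.15,0.02,0,0],[0.15,0.02,0,0]]]';python3 st.py;python3 -m handwheel '[[[0.15,0.02,0,0],[0.15,0.02,0,0],[0.15,0.02,0,0],[0.15,0.02,0,0]]]';python3 st.py
```

```text
time_s: 29.05
tcp_pos: [0.5513, 0.0213, 0.1098]
eef_rot: [-74.8, 88.0, -68.0]
contact_force: [-3.7, -0.4, 3.6]
gripper_width: 0.05
29.05 [0.5513 0.0213 0.1098] [ 24.   14.8 -25.5   2.6 -49.9 161.2] F [-3.7 -0.4  3.6]
tilt 2.0 tilt az -68.0 y az 96.8 y [-0.118  0.992 -0.033] z [0.993 0.119 0.009]
time_s: 29.45
tcp_pos: [0.5771, 0.0244, 0.1098]
eef_rot: [-77.6, 88.0, -70.8]
contact_force: [-5.0, -0.3, 4.3]
gripper_width: 0.0497
29.45 [0.5771 0.0244 0.1098] [ 23.2  17.  -22.2   2.6 -51.  162. ] F [-5.  -0.3  4.3]
tilt 2.0 tilt az -70.8 y az 96.8 y [-0.118  0.992 -0.034] z [0.993 0.118 0.007]
```

```bash
python3 -m handwheel '[[[0.15,0.02,0,0],[0.15,0.02,0,0],[0.15,0.02,0,0],[0.15,0.02,0,0]]]';python3 st.py;python3 -m handwheel '[[[0.15,0.02,0,0],[0.15,0.02,0,0],[0.15,0.02,0,0]]]';python3 st.py
```

```text
time_s: 29.85
tcp_pos: [0.6032, 0.0277, 0.1098]
eef_rot: [-78.1, 88.0, -71.3]
contact_force: [-4.1, -1.6, 4.1]
gripper_width: 0.0498
29.85 [0.6032 0.0277 0.1098] [ 22.5  19.3 -18.8   2.5 -52.1 162.8] F [-4.1 -1.6  4.1]
tilt 2.0 tilt az -71.3 y az 96.8 y [-0.118  0.992 -0.034] z [0.993 0.118 0.007]
time_s: 30.15
tcp_pos: [0.6229, 0.0303, 0.1098]
eef_rot: [-78.0, 88.0, -71.2]
contact_force: [-4.9, 0.3, 4.5]
gripper_width: 0.0501
30.15 [0.6229 0.0303 0.1098] [ 22.   20.9 -16.2   2.5 -53.  163.3] F [-4.9  0.3  4.5]
tilt 2.0 tilt az -71.2 y az 96.8 y [-0.118  0.992 -0.034] z [0.993 0.118 0.007]
```

```bash
python3 -m handwheel '[[[0.08,0.01,0,0],[0.08,0.01,0,0],[0.08,0.01,0,0]]]';python3 st.py;python3 -m handwheel '[[[0.05,0.01,0,0],[0,0,0,0]]]';python3 st.py
python3 - <<'E'
from h import *
s=vision.capture("scene");cv2.imwrite("pics/scene4.png",cv2.resize(s[110:270,250:410],(600,600),interpolation=2))
E
```

```text
time_s: 30.45
tcp_pos: [0.6336, 0.0316, 0.1098]
eef_rot: [-78.8, 88.0, -72.0]
contact_force: [-4.6, 0.0, 4.7]
gripper_width: 0.0501
30.45 [0.6336 0.0316 0.1098] [ 21.7  21.9 -14.7   2.5 -53.6 163.6] F [-4.6  0.   4.7]
tilt 2.0 tilt az -72.0 y az 96.8 y [-0.118  0.992 -0.034] z [0.993 0.118 0.007]
time_s: 30.65
tcp_pos: [0.6362, 0.032, 0.1098]
eef_rot: [-78.3, 88.0, -71.5]
contact_force: [-3.9, -0.5, 3.7]
gripper_width: 0.05
30.65 [0.6362 0.032  0.1098] [ 21.6  22.1 -14.4   2.5 -53.7 163.7] F [-3.9 -0.5  3.7]
tilt 2.0 tilt az -71.5 y az 96.8 y [-0.118  0.992 -0.034] z [0.993 0.118 0.007]
```

View pics/scene4.png

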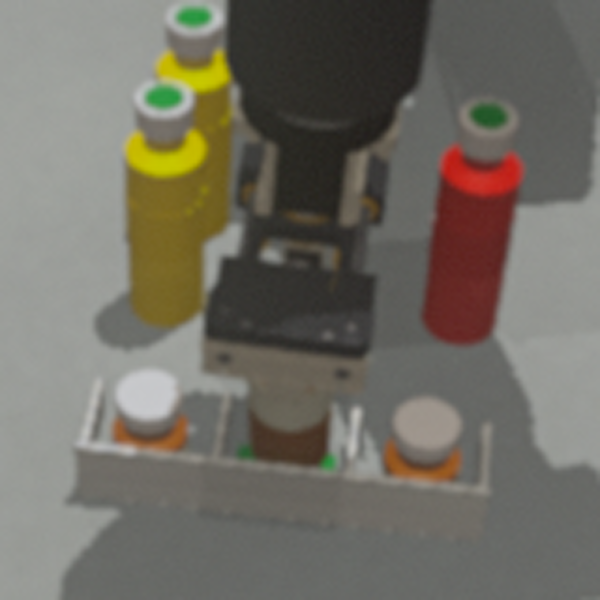

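The bottle is in the middle lane, centred between the green edges. I'll edge it on to the rail in small steps until the force rises.

```bash
python3 -m handwheel '[[[0.05,0.01,0,0],[0.03,0,0,0]]]';python3 st.py|head -1;python3 -m handwheel '[[[0.05,0.01,0,0],[0.03,0,0,0]]]';python3 st.py|head -1
```

```text
time_s: 30.9
tcp_pos: [0.6392, 0.0324, 0.1099]
eef_rot: [-78.4, 88.0, -71.6]
contact_force: [-3.9, -1.1, 4.7]
gripper_width: 0.05
30.9 [0.6392 0.0324 0.1099] [ 21.6  22.3 -14.    2.5 -53.9 163.8] F [-3.9 -1.1  4.7]
time_s: 31.1
tcp_pos: [0.6426, 0.0329, 0.1098]
eef_rot: [-78.5, 88.0, -71.7]
contact_force: [-4.7, 0.1, 4.3]
gripper_width: 0.0501
31.1 [0.6426 0.0329 0.1098] [ 21.5  22.6 -13.5   2.5 -54.  163.8] F [-4.7  0.1  4.3]
```

```bash
python3 -m handwheel '[[[0.04,0.005,0,0],[0.03,0,0,0]]]';python3 st.py|head -1;python3 -m handwheel '[[[0.04,0.005,0,0],[0.02,0,0,0]]]';python3 st.py|head -1
```

```text
time_s: 31.3
tcp_pos: [0.6455, 0.0331, 0.1099]
eef_rot: [-78.7, 88.0, -71.9]
contact_force: [-4.1, -1.0, 4.6]
gripper_width: 0.0501
31.3 [0.6455 0.0331 0.1099] [ 21.4  22.9 -13.1   2.5 -54.2 163.9] F [-4.1 -1.   4.6]
time_s: 31.5
tcp_pos: [0.6482, 0.0334, 0.1098]
eef_rot: [-78.7, 88.0, -71.9]
contact_force: [-5.1, 1.0, 4.3]
gripper_width: 0.0501
31.5 [0.6482 0.0334 0.1098] [ 21.3  23.1 -12.7   2.5 -54.3 164. ] F [-5.1  1.   4.3]
```

There's still no rail contact 8 mm past the expected point. The width reading of 50 mm instead of 48 suggests the top leads the base by a few degrees. I'll let go, so it settles on its base, and measure.

```bash
python3 -m handwheel '[[[0,0,0,0],[0,0,0,0],[0,0,0,0]]]' 53;python3 st.py|head -1;python3 -m handwheel '[[[0,0,0,0],[0,0,0,0],[0,0,0,0],[0,0,0,0],[0,0,0,0]]]' 86;python3 st.py
python3 - <<'E'
from h import *
s=vision.capture("scene");cv2.imwrite("pics/scene5.png",cv2.resize(s[110:270,250:410],(600,600),interpolation=2))
E
```

```text
time_s: 31.8
tcp_pos: [0.6508, 0.0343, 0.1099]
eef_rot: [-70.3, 88.0, -63.5]
contact_force: [-0.3, 0.6, 1.7]
gripper_width: 0.0529
31.8 [0.6508 0.0343 0.1099] [ 21.3  23.1 -12.6   2.5 -54.1 164. ] F [-0.3  0.6  1.7]
time_s: 32.3
tcp_pos: [0.6516, 0.0348, 0.1096]
eef_rot: [-67.8, 88.0, -60.9]
contact_force: [-0.9, 0.6, 0.3]
gripper_width: 0.0841
32.3 [0.6516 0.0348 0.1096] [ 21.3  23.2 -12.6   2.5 -54.  164. ] F [-0.9  0.6  0.3]
tilt 2.0 tilt az -60.9 y az 96.8 y [-0.118  0.992 -0.033] z [0.993 0.119 0.013]
```

View pics/scene5.png

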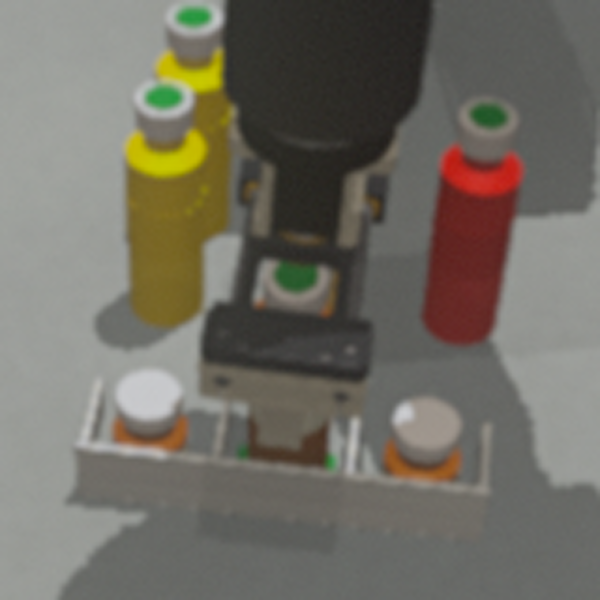

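Run:
```python
from h import *
s=vision.capture("scene");m=green(s)
h=cv2.cvtColor(s,cv2.COLOR_BGR2HSV);m=cv2.inRange(h,(45,90,40),(85,255,255))
for c,a in blobs(m,8):
    if 270<c[0]<400 and c[1]>100: print("scene",c,a,ray("scene",[c],.165)[0].round(4))
```

```text
scene [301.4 113.9] 35 [ 0.4333 -0.0791  0.165 ]
scene [293.2 135.4] 41 [ 0.5133 -0.0752  0.165 ]
scene [379.8 140.4] 39 [0.4793 0.1075 0.165 ]
scene [328.4 183. ] 59 [0.6361 0.0311 0.165 ]
```

The dot is at scene (328,183), giving (0.636, 0.031). With the scene camera's initial −2 mm bias against the top view, that's about 0.638, so it's 1–3 mm short of the rail. I'll recentre the hand and hold it again for the last nudge.

```bash
python3 -m handwheel '[[[-0.3,-0.06,0,0],[-0.1,-0.02,0,0],[0,0,0,0]]]';python3 st.py
```

```text
time_s: 32.7
tcp_pos: [0.6343, 0.0313, 0.1096]
eef_rot: [-67.3, 88.0, -60.4]
contact_force: [0.5, 0.5, 0.4]
gripper_width: 0.086
32.7 [0.6343 0.0313 0.1096] [ 21.6  21.7 -15.    2.5 -53.1 163.7] F [0.5 0.5 0.4]
tilt 2.0 tilt az -60.4 y az 96.8 y [-0.118  0.992 -0.033] z [0.993 0.119 0.014]
```

```bash
python3 -m handwheel '[[[0.05,0,0,0],[0,0,0,0],[0,0,0,0],[0,0,0,0],[0,0,0,0],[0,0,0,0]]]' 40 25;python3 st.py
```

```text
time_s: 33.3
tcp_pos: [0.6364, 0.0312, 0.11]
eef_rot: [-67.6, 88.0, -60.8]
contact_force: [-2.2, -0.3, 1.5]
gripper_width: 0.0481
33.3 [0.6364 0.0312 0.11  ] [ 21.6  21.9 -14.7   2.5 -53.2 163.8] F [-2.2 -0.3  1.5]
tilt 2.0 tilt az -60.8 y az 96.8 y [-0.118  0.992 -0.033] z [0.993 0.119 0.013]
```

Width is 48.1 mm, so the bottle is upright in the grip. Next come small steps to the rail.

```bash
python3 -m handwheel '[[[0.05,0.005,0,0]]]';python3 -m handwheel '[[[0.05,0.005,0,0]]]';python3 -m handwheel '[[[0.05,0.005,0,0]]]'; python3 -m handwheel '[[[0.05,0.005,0,0]]]'; python3 st.py
```

```text
time_s: 33.4
tcp_pos: [0.6376, 0.0311, 0.11]
eef_rot: [-70.4, 88.0, -63.6]
contact_force: [-5.3, -0.9, 5.5]
gripper_width: 0.0484
time_s: 33.5
tcp_pos: [0.6388, 0.031, 0.11]
eef_rot: [-73.5, 88.0, -66.7]
contact_force: [-4.8, -0.3, 5.3]
gripper_width: 0.0482
time_s: 33.6
tcp_pos: [0.6404, 0.0309, 0.11]
eef_rot: [-75.5, 88.0, -68.7]
contact_force: [-4.3, 0.1, 3.7]
gripper_width: 0.0484
time_s: 33.7
tcp_pos: [0.6423, 0.031, 0.11]
eef_rot: [-76.4, 88.0, -69.6]
contact_force: [-4.7, -0.8, 3.5]
gripper_width: 0.0482
33.7 [0.6423 0.031  0.11  ] [ 21.3  22.5 -13.6   2.5 -53.9 164. ] F [-4.7 -0.8  3.5]
tilt 2.0 tilt az -69.6 y az 96.8 y [-0.118  0.992 -0.034] z [0.993 0.119 0.008]
```

```bash
python3 -m handwheel '[[[0.04,0.005,0,0]]]';python3 -m handwheel '[[[0.04,0.005,0,0]]]';python3 -m handwheel '[[[0.04,0.005,0,0]]]'; python3 st.py
```

```text
time_s: 33.8
tcp_pos: [0.6439, 0.0312, 0.11]
eef_rot: [-77.0, 88.0, -70.2]
contact_force: [-4.8, -1.0, 4.8]
gripper_width: 0.0482
time_s: 33.9
tcp_pos: [0.6456, 0.0314, 0.1101]
eef_rot: [-77.3, 88.0, -70.5]
contact_force: [-4.2, -1.0, 4.0]
gripper_width: 0.0482
time_s: 34.0
tcp_pos: [0.6472, 0.0315, 0.11]
eef_rot: [-77.8, 88.0, -71.0]
contact_force: [-4.3, 1.3, 4.0]
gripper_width: 0.0483
34.0 [0.6472 0.0315 0.11  ] [ 21.2  23.  -12.9   2.5 -54.2 164.1] F [-4.3  1.3  4. ]
tilt 2.0 tilt az -71.0 y az 96.8 y [-0.118  0.992 -0.034] z [0.993 0.118 0.007]
```

Run:
```python
from h import *
s=vision.capture("scene");cv2.imwrite("pics/scene6.png",cv2.resize(s[160:260,270:370],(600,600),interpolation=2))
t=vision.capture("top");cv2.imwrite("pics/top6.png",cv2.resize(t[120:220,230:370],(784,560),interpolation=2))
```

```text
(no output)
```

View pics/scene6.png

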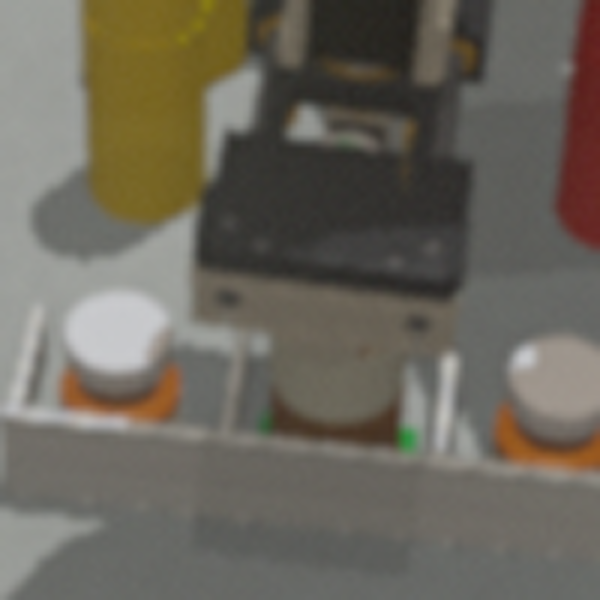

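View pics/top6.png

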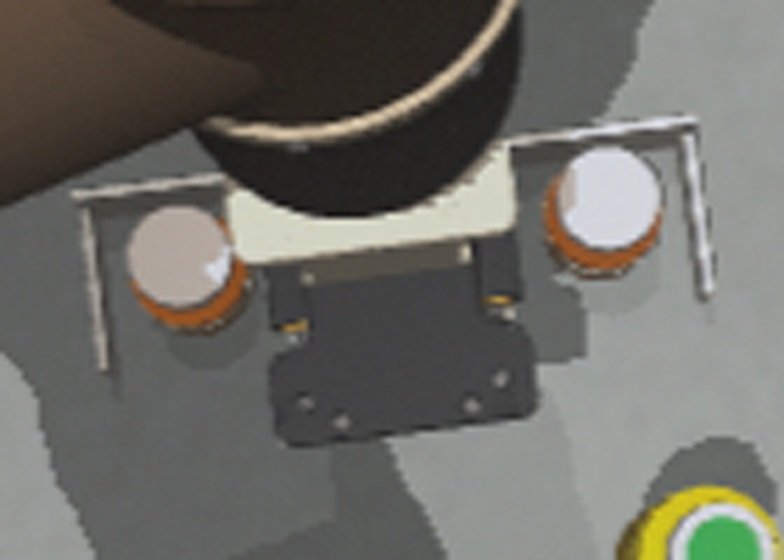

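The bottle is still inside the lane, and the gap at its foot is hidden behind the rail. I'll let go and measure the lid dot again.

```bash
python3 -m handwheel '[[[-0.05,0,0,0],[0,0,0,0],[0,0,0,0],[0,0,0,0]]]' 54;python3 -m handwheel '[[[-0.05,0,0,0],[0,0,0,0],[0,0,0,0],[0,0,0,0],[0,0,0,0]]]' 86
python3 - <<'E'
from h import *
s=vision.capture("scene")
h=cv2.cvtColor(s,cv2.COLOR_BGR2HSV);m=cv2.inRange(h,(45,90,40),(85,255,255))
for c,a in blobs(m,8):
    if 270<c[0]<400 and c[1]>100: print("scene",c,a,ray("scene",[c],.165)[0].round(4))
cv2.imwrite("pics/scene7.png",cv2.resize(s[160:260,270:370],(600,600),interpolation=2))
E
python3 st.py
```

```text
time_s: 34.5
tcp_pos: [0.6477, 0.0326, 0.1099]
eef_rot: [-68.8, 88.0, -61.9]
contact_force: [-0.4, 0.7, -0.0]
gripper_width: 0.0542
time_s: 35.0
tcp_pos: [0.6462, 0.0329, 0.1098]
eef_rot: [-66.8, 88.0, -60.0]
contact_force: [-0.1, -0.0, -1.2]
gripper_width: 0.0847
scene [301.4 113.9] 35 [ 0.4333 -0.0791  0.165 ]
scene [293.2 135.4] 41 [ 0.5133 -0.0752  0.165 ]
scene [379.8 140.3] 38 [0.4789 0.1074 0.165 ]
scene [328.4 181.4] 65 [0.6318 0.0301 0.165 ]
scene [337.1 232.9] 8 [0.754  0.0744 0.165 ]
35.05 [0.6462 0.0329 0.1098] [ 21.4  22.7 -13.4   2.5 -53.6 164. ] F [-0.5  0.2  1.1]
tilt 2.0 tilt az -59.9 y az 96.8 y [-0.118  0.992 -0.033] z [0.993 0.119 0.014]
```

View pics/scene7.png

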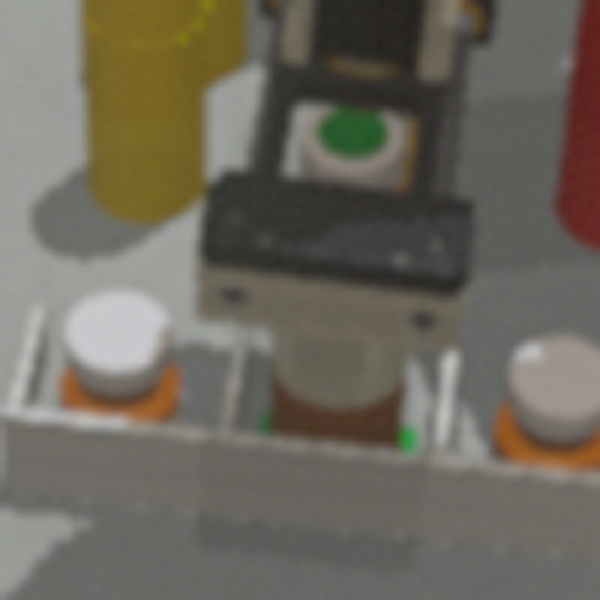

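With the dot fully visible, the bottle is at (0.632+0.002, 0.030), still about 5–6 mm short. It leaned in the light grip, so the top led the base. I'll take a firmer and slightly lower hold, centred on the bottle.

```bash
python3 -m handwheel '[[[-0.25,-0.05,-0.08,0],[-0.1,0,-0.05,0],[0,0,0,0]]]';python3 st.py
```

```text
time_s: 35.35
tcp_pos: [0.6308, 0.0306, 0.104]
eef_rot: [-66.7, 88.0, -59.9]
contact_force: [-0.1, 0.1, 0.4]
gripper_width: 0.0856
35.35 [0.6308 0.0306 0.104 ] [ 21.7  21.7 -15.8   2.5 -52.2 163.6] F [-0.1  0.1  0.4]
tilt 2.0 tilt az -59.9 y az 96.8 y [-0.118  0.992 -0.032] z [0.993 0.119 0.014]
```

```bash
python3 -m handwheel '[[[0.05,0,0,0],[0,0,0,0],[0,0,0,0],[0,0,0,0],[0,0,0,0],[0,0,0,0]]]' 40 58;python3 st.py|head -1; python3 -m handwheel '[[[0.06,0.007,0,0]]]'; python3 -m handwheel '[[[0.06,0.007,0,0]]]'; python3 -m handwheel '[[[0.05,0.007,0,0]]]'
```

```text
time_s: 35.95
tcp_pos: [0.6334, 0.0307, 0.1044]
eef_rot: [-65.6, 88.0, -58.7]
contact_force: [0.2, 0.2, 0.3]
gripper_width: 0.0467
35.95 [0.6334 0.0307 0.1044] [ 21.6  21.9 -15.5   2.6 -52.3 163.6] F [0.2 0.2 0.3]
time_s: 36.05
tcp_pos: [0.6347, 0.0307, 0.1043]
eef_rot: [-69.1, 88.0, -62.2]
contact_force: [-4.0, 0.2, 2.9]
gripper_width: 0.0467
time_s: 36.15
tcp_pos: [0.6363, 0.0307, 0.1043]
eef_rot: [-72.2, 88.0, -65.4]
contact_force: [-4.3, 0.2, 4.8]
gripper_width: 0.0469
time_s: 36.25
tcp_pos: [0.6379, 0.0308, 0.1043]
eef_rot: [-74.3, 88.0, -67.5]
contact_force: [-4.4, -0.1, 4.0]
gripper_width: 0.0471
```

```bash
python3 -m handwheel '[[[0.05,0.008,0,0]]]'; python3 -m handwheel '[[[0.05,0.008,0,0]]]'; python3 -m handwheel '[[[0.05,0.008,0,0]]]';python3 -m handwheel '[[[0.05,0.008,0,0]]]'
```

```text
time_s: 36.35
tcp_pos: [0.6397, 0.0309, 0.1043]
eef_rot: [-75.6, 88.0, -68.8]
contact_force: [-4.1, -0.5, 3.6]
gripper_width: 0.0468
time_s: 36.45
tcp_pos: [0.6405, 0.0309, 0.1043]
eef_rot: [-80.4, 88.0, -73.6]
contact_force: [-12.6, 1.3, 12.7]
gripper_width: 0.047
time_s: 36.55
tcp_pos: [0.6407, 0.0308, 0.1044]
eef_rot: [-86.5, 88.0, -79.7]
contact_force: [-11.7, 1.0, 12.1]
gripper_width: 0.0469
time_s: 36.65
tcp_pos: [0.6409, 0.0308, 0.1045]
eef_rot: [-92.4, 88.0, -85.6]
contact_force: [-9.6, 1.9, 10.5]
gripper_width: 0.0466
```

The force rose at x = 0.6405, which is the expected rail contact. I'll release, then measure the lid with the hand still around it.

```bash
python3 -m handwheel '[[[-0.02,0,0,0],[0,0,0,0]]]' 40;python3 -m handwheel '[[[0,0,0,0],[0,0,0,0],[0,0,0,0],[0,0,0,0],[0,0,0,0],[0,0,0,0],[0,0,0,0]]]' 86
python3 - <<'E'
from h import *
s=vision.capture("scene")
h=cv2.cvtColor(s,cv2.COLOR_BGR2HSV);m=cv2.inRange(h,(45,90,40),(85,255,255))
for c,a in blobs(m,8):
    if 270<c[0]<400 and c[1]>100: print("scene",c,a,ray("scene",[c],.165)[0].round(4))
E
python3 st.py
```

```text
time_s: 36.85
tcp_pos: [0.6406, 0.0311, 0.1044]
eef_rot: [-91.1, 88.0, -84.4]
contact_force: [-4.1, -0.1, 2.7]
gripper_width: 0.0467
time_s: 37.55
tcp_pos: [0.6437, 0.0319, 0.1043]
eef_rot: [-82.5, 88.0, -75.7]
contact_force: [0.1, -1.5, 0.2]
gripper_width: 0.0856
scene [301.4 113.9] 35 [ 0.4333 -0.0791  0.165 ]
scene [293.2 135.4] 41 [ 0.5133 -0.0752  0.165 ]
scene [379.8 140.4] 39 [0.4793 0.1075 0.165 ]
scene [328.  183.4] 60 [0.6374 0.0306 0.165 ]
scene [337.1 232.9] 8 [0.754  0.0744 0.165 ]
37.6 [0.6436 0.0319 0.1044] [ 21.3  23.1 -13.5   2.4 -53.6 164. ] F [-0.2 -0.3 -0.3]
tilt 2.0 tilt az -75.6 y az 96.8 y [-0.118  0.992 -0.034] z [0.993 0.118 0.004]
```

The lid dot is at (328,183), giving about 0.6394 after the bias correction, so the bottle is home. I'll lift straight up and move clear.

```bash
python3 -m handwheel '[[[-0.08,0,0.2,0],[0,0,0.4,0],[0,0,0.5,0],[0,0,0.6,0]]]'; python3 -m handwheel '[[[0,0,0.8,0],[0,0,0.8,0],[0,0,0.8,0],[-0.2,-0.2,0.8,0],[-0.6,-0.6,0.5,0],[-0.6,-0.8,0,0],[-0.6,-0.8,0,0],[-0.5,-0.8,0,0]]]';python3 -m handwheel '[[[-0.4,-1,0,0],[-0.4,-1,0,0],[-0.4,-1,0,0],[-0.4,-1,0,0],[0,-0.5,0,0],[0,0,0,0]]]'
python3 - <<'E'
from h import *
t=vision.capture("top");s=vision.capture("scene")
cv2.imwrite("pics/top8.png",t);cv2.imwrite("pics/scene8.png",cv2.resize(s[90:270,230:430],(666,600),interpolation=2))
for n,im in(("top",t),("scene",s)):
  h=cv2.cvtColor(im,cv2.COLOR_BGR2HSV);m=cv2.inRange(h,(45,90,40),(85,255,255))
  for c,a in blobs(m,8):
    if 230<c[0]<400 and c[1]>100: print(n,c,a,ray(n,[c],.165)[0].round(4),ray(n,[c],0)[0].round(4))
E
```

```text
time_s: 38.0
tcp_pos: [0.6372, 0.0312, 0.1719]
eef_rot: [-94.5, 88.0, -87.7]
contact_force: [-0.5, 0.0, -0.3]
gripper_width: 0.0858
time_s: 38.8
tcp_pos: [0.5334, -0.0938, 0.3348]
eef_rot: [-78.1, 87.6, -71.4]
contact_force: [0.5, -0.3, 0.7]
gripper_width: 0.0864
time_s: 39.4
tcp_pos: [0.451, -0.2076, 0.3324]
eef_rot: [-75.9, 81.6, -75.2]
contact_force: [-0.3, 0.8, -0.1]
gripper_width: 0.0862
top [298.4 149.2] 130 [0.64   0.0316 0.165 ] [0.671 0.036 0.   ]
top [290.6 169.9] 67 [0.6029 0.0456 0.165 ] [0.6259 0.053  0.    ]
top [311.5 168.6] 54 [0.605  0.0085 0.165 ] [0.6285 0.0079 0.    ]
top [358.6 218.7] 126 [ 0.5154 -0.0741  0.165 ] [ 0.5194 -0.0926  0.    ]
top [254.9 238.9] 136 [0.4814 0.1086 0.165 ] [0.478  0.1297 0.    ]
top [361.7 264.1] 134 [ 0.4358 -0.0784  0.165 ] [ 0.4225 -0.0979  0.    ]
scene [301.1 113.9] 28 [ 0.4335 -0.0798  0.165 ] [ 0.214  -0.1409  0.    ]
scene [293.2 135.2] 35 [ 0.5127 -0.0754  0.165 ] [ 0.3137 -0.1354  0.    ]
scene [379.9 140.5] 41 [0.4795 0.1078 0.165 ] [0.272  0.0952 0.    ]
scene [327.8 183.6] 59 [0.638  0.0304 0.165 ] [ 0.4715 -0.0022  0.    ]
```

View pics/scene8.png

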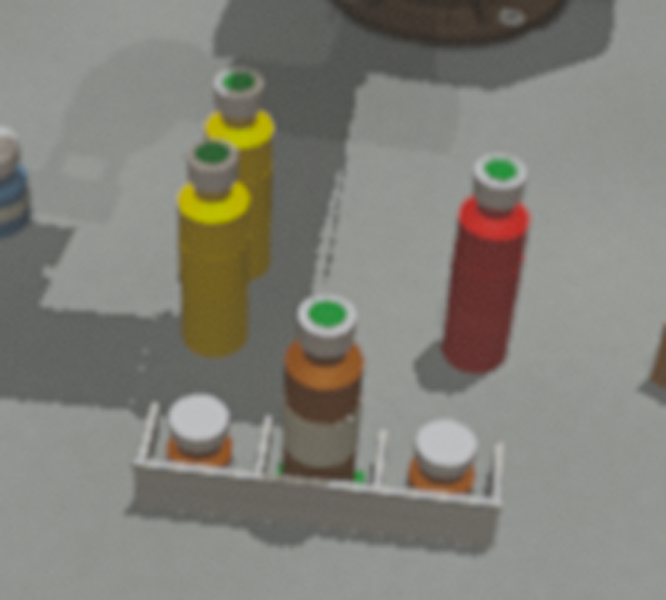

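View pics/top8.png

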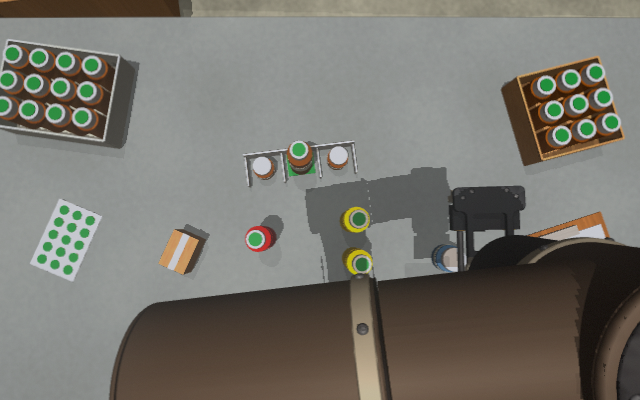

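The bottle stands upright at (0.640, 0.032), against the rail in mid lane. The jars, carton, blue jar and look-alikes are unmoved, and the hand is clear at z = 0.33. I'm handing the job in.

```bash
python3 -m handwheel '[[[0,0,0,0],[0,0,0,0],[0,0,0,0]]]'; python3 -c "
from plant import close_job; print(close_job())"
```

```text
time_s: 39.8
tcp_pos: [0.4535, -0.2052, 0.3325]
eef_rot: [-75.9, 81.7, -75.0]
contact_force: [-0.0, 1.0, -0.2]
gripper_width: 0.0857
the job is handed in; nothing more can be done
None
```

The amber bottle is home in the green-marked lane, but I did not push it low as you asked, and an earlier force spike may fail the job. I handed it in at about 40 s.

**Final checks:**
- **Bottle:** it stands upright against the back rail in mid lane. The top camera puts its lid dot at (0.640, 0.032), against a home point of about (0.639, 0.032). The scene camera reads 2 mm less in x, the same bias it showed at the start. The force rose at x = 0.6405, where I expected the rail.
- **Everything else:** the red and yellow bottles measure within 1–2 mm of where they started. The jars, carton and blue jar look unmoved in the pictures; I did not measure them again. The hand finished clear, touching nothing.

**What went differently or wrong:**
- **Not pushed low:** a low push could not be made to fit. With the hand vertical, its body would hit the tall bottle. Leaning it back would hit the look-alikes or the bench, or was out of the arm's reach. Instead I held the bottle at about 105–127 mm height and slid it along the bench, never commanding a lift.
- **Leaning during the slide:** the bottle leaned by roughly 5° (estimated) during the slide and was let go and re-gripped twice. I saw no sign that it left the bench.
- **Force over the limit:** while I was trying to tilt the tool in free air at about 13.7 s, joint 3 hit its stop. The wrist force read about 160 N, over the 120 N limit. Joint 3 read 71.8° against a range of 71.71°, which is about the size of the reading noise.

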